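# Hang the washed glass cups to drain and half-open the drain cock

### The arm

A 6-joint arm with a two-finger parallel gripper is mounted at the origin on the work surface. World frame = base frame: x ahead of the robot, y to its left, z up, the work surface at z = 0. Lengths are in m, angles in rad, forces in N, time in s.
With the tool pointing down it reaches from about 0.225 to 0.875 m from the base axis. Payload 3.4 kg.
Tool frame: the origin (TCP) lies on the front face of the gripper's body, between the roots of the fingers; the fingertips stand 73 mm ahead of it and the grasp point (between the pads) lies 54 mm ahead of it; z points along the fingers, y is the line along which they close (so a half turn about z gives the same grasp; the last joint's range is limited). The gripper opens to 85 mm and grips with 20 to 120 N. Pads are 22 mm wide; open, the fingers measure 114 mm over their backs; the gripper's body (76 mm by 85 mm) begins 54 mm behind the grasp point. The pads swing forward as they close: fully open they stand 13 mm farther back than shut.
Start: joints at [1.2, 0.276, 1.505, -0, 1.361, -0.121], TCP at [0.142, 0.557, 0.304] pointing down, gripper open.
Joint ranges: [-2.89, 2.89], [-0.75, 2.08], [0.22, 2.7], [-1.18, 4.32], [0.11, 2.71], [-2.7, 2.7]. Speed limits (rad/s): [2.57, 2.57, 3.14, 3.14, 3.14, 3.14].

### API

Orientations are given as [roll, pitch, yaw] about the fixed x, y, z axes, in that order (R = Rz(yaw) Ry(pitch) Rx(roll)).
In Python, from station import robot gives the robot as it stands. The module is installed in compiled form; this text tells all that it offers.
- The arm moves only by the tool apply_moves, never from a script. Its argument "commands" is a list of rows, each a list of 7 numbers: the opening, from -1 (shut) to 1 (fully open), then the shift along the tool's x, y, z each as a share of 150 mm, from -1 to 1, then the turn, a rotation vector about the tool's x, y, z each as a share of pi/4 rad, from -1 to 1. In form: [[jaw, dx, dy, dz, rx, ry, rz], ...]. A call has 1 to 10 rows; each row is the pose to reach, as a shift and turn from the pose commanded when the call began, along the tool's axes at that moment; what a row does not reach only later rows make up. A row lasts 1/12 s, in which the tool goes at most 41.7 mm and 7.16 degrees, less where a joint would pass 70% of its speed; a pose out of reach is approached as far as the arm can. A call with a number of a shift or a turn outside -1 to 1 is refused whole. A call with a gripper value outside its range is refused whole. The fingers move at their own pace and stop on an object; "grip_force" is the grip in N (left out, the last holds). Time passes only in rows, so rows that repeat a pose let the fingers close. It gives the time, the measured TCP pose, the force, the opening and the grip force at its end, in the units of the state.
- robot.sense(): the state, without advancing time (a new reading comes with each control period).
- robot.camera(name): name is "scene" or "top" or "wrist"; returns a dict with "image" (480x640x3 uint8, red, green, blue), "mtx" (3x3 intrinsics, pixels), "cam_to_world" (4x4, takes a point from camera to world coordinates). Camera axes: x right, y down, z forward; pixel columns grow to the right and rows downward; lengths in m; the calibration is good to about 2 mm. A picture is of the moment at which its call begins. There is no depth.
- robot.hand_in(): hands the job in; it is judged then, once.
The state is a dict: "t": time; "joints": joint angles; "joint_vel": joint speeds; "tau": joint torques, N m; "ee_pos": TCP position; "tcp_rot": TCP orientation; "force": force on the tool from outside, world axes, zero at the start; "ft_torque": the same for the moment, N m; "width": finger opening in m; "finger_force": force on a finger pad.
Only numpy, scipy, OpenCV 4.12 (cv2) and the standard library are available. Lean on these libraries where they do the work, as an engineer would, in place of code of your own. Each camera call takes 0.05 s, during which the arm holds its last target. There are 200 camera calls.

### The job

Hang every amber glass cup that lies on the cedar table mouth-down on the draining rack, one cup to a peg and pushed fully home so that its base rests on the end of the peg, and let go of it. When all the cups hang, turn the lever of the drain cock at the end of the drip tray to half open, 45 degrees, so that the drips run off. Leave everything else on the table where it is.

Things in the scene. Friction and masses are not known exactly. Their poses are not given: they have to be found in the camera images.
- cup1_center (a point): Eight-sided straight amber glass cup, 85 mm long, 60 mm across flats, inside 52 mm across flats and 80 mm deep, base 5 mm thick, 0.12 to 0.21 kg. It starts lying on a flat, its mouth roughly (within 60 degrees) towards the robot. The point is its centre: half-way along, on its axis, 30 mm up when lying. x axis: along the cup from base to mouth; y and z: square to two pairs of flats.
- cup2_center (a point): Another cup exactly like cup1; same point and axes. Walls are 4 mm thick; 65 mm across corners. One of the four cups may be absent.
- cup3_center (a point): Another cup exactly like cup1; same point and axes.
- cup4_center (a point): Another cup exactly like cup1; same point and axes.
- peg1_tip (a point): Centre of the free end of a wooden draining peg, 24 mm thick, standing 95 mm out of the rack's beam, leaning 45 degrees from vertical away from the robot. z axis: along the peg, outwards (up and away). x axis: square to the peg, down and away from the robot. y axis: level, along the row of pegs. Four pegs stand 105 mm apart in a row above the drip tray; this is the one nearest the drain cock.
- peg2_tip (a point): End of the second peg, like peg1; same axes. A cup fully home has its inner floor on the peg's end: its centre is then at z = -37.5 mm from this point. When let go it sags until its inner wall lies on the peg, its axis about 14 mm below the peg's (x = +14 mm). The wood grips: a cup let go half-way may not slide home by itself.
- peg3_tip (a point): End of the third peg, like peg1 and peg2; same axes. Other things on the table, to be left alone: an orange, a saucer and a strainer spoon (up to 70 mm high) nearer the robot than the cups, a dish and a canister (120 mm high) to the right of cups and cock, an orange, a kettle (220 mm high) to the far left, tray, boxes and fruit bowl behind the rack.
- peg4_tip (a point): End of the fourth peg, like peg1 and peg2; same axes.
- cock (a joint): Opening angle of the drain cock's lever, rad: 0 = closed, lever square to the brass drain pipe, pointing towards the robot; 1.571 = fully open, lever along the pipe, pointing away from the drip tray. It grows counter-clockwise seen from above. It starts between 0 and 0.3 and stays where it is left (stiction about 0.08 N m, no spring).
- cock_axis (a point): The cock's vertical turning axis at the middle height of its lever, 68 mm above the table, beyond the right-hand (-y) end of the drip tray. Brass drain pipe of 18 mm below it, runs along the row of pegs.
- cock_grip (a point): Point on the lever 60 mm from its axis, at mid height. The lever is a level steel bar 14 mm wide, 12 mm high, reaching 85 mm from the axis; its upper face is 74 mm above the table, free space of 40 mm below it. x axis: along the bar from its free end to the cock's axis. z up.
Not all that is in view belongs to the job. What is shaped like the part that bears cup4_center but pink or turquoise is not meant. What is shaped like the part that bears cup1_center but green is not meant.

How it is judged:
On the way, in this order (a step that is already met when the one before it is completed fails the run):
1. every cup present hangs mouth-down and fully home on a peg, let go (((distance between cup1_center and peg1_tip below 0.05 m and z of cup1_center in the frame of peg1_tip below -0.03 m and angle between the x axis of cup1_center and the z axis of peg1_tip, either way round below 0.25 rad and angle between cup1_center's own x axis and vertical above 1.8 rad) or (distance between cup1_center and peg2_tip below 0.05 m and z of cup1_center in the frame of peg2_tip below -0.03 m and angle between the x axis of cup1_center and the z axis of peg2_tip, either way round below 0.25 rad and angle between cup1_center's own x axis and vertical above 1.8 rad) or (distance between cup1_center and peg3_tip below 0.05 m and z of cup1_center in the frame of peg3_tip below -0.03 m and angle between the x axis of cup1_center and the z axis of peg3_tip, either way round below 0.25 rad and angle between cup1_center's own x axis and vertical above 1.8 rad) or (distance between cup1_center and peg4_tip below 0.05 m and z of cup1_center in the frame of peg4_tip below -0.03 m and angle between the x axis of cup1_center and the z axis of peg4_tip, either way round below 0.25 rad and angle between cup1_center's own x axis and vertical above 1.8 rad)) and ((distance between cup2_center and peg1_tip below 0.05 m and z of cup2_center in the frame of peg1_tip below -0.03 m and angle between the x axis of cup2_center and the z axis of peg1_tip, either way round below 0.25 rad and angle between cup2_center's own x axis and vertical above 1.8 rad) or (distance between cup2_center and peg2_tip below 0.05 m and z of cup2_center in the frame of peg2_tip below -0.03 m and angle between the x axis of cup2_center and the z axis of peg2_tip, either way round below 0.25 rad and angle between cup2_center's own x axis and vertical above 1.8 rad) or (distance between cup2_center and peg3_tip below 0.05 m and z of cup2_center in the frame of peg3_tip below -0.03 m and angle between the x axis of cup2_center and the z axis of peg3_tip, either way round below 0.25 rad and angle between cup2_center's own x axis and vertical above 1.8 rad) or (distance between cup2_center and peg4_tip below 0.05 m and z of cup2_center in the frame of peg4_tip below -0.03 m and angle between the x axis of cup2_center and the z axis of peg4_tip, either way round below 0.25 rad and angle between cup2_center's own x axis and vertical above 1.8 rad)) and ((distance between cup3_center and peg1_tip below 0.05 m and z of cup3_center in the frame of peg1_tip below -0.03 m and angle between the x axis of cup3_center and the z axis of peg1_tip, either way round below 0.25 rad and angle between cup3_center's own x axis and vertical above 1.8 rad) or (distance between cup3_center and peg2_tip below 0.05 m and z of cup3_center in the frame of peg2_tip below -0.03 m and angle between the x axis of cup3_center and the z axis of peg2_tip, either way round below 0.25 rad and angle between cup3_center's own x axis and vertical above 1.8 rad) or (distance between cup3_center and peg3_tip below 0.05 m and z of cup3_center in the frame of peg3_tip below -0.03 m and angle between the x axis of cup3_center and the z axis of peg3_tip, either way round below 0.25 rad and angle between cup3_center's own x axis and vertical above 1.8 rad) or (distance between cup3_center and peg4_tip below 0.05 m and z of cup3_center in the frame of peg4_tip below -0.03 m and angle between the x axis of cup3_center and the z axis of peg4_tip, either way round below 0.25 rad and angle between cup3_center's own x axis and vertical above 1.8 rad)) and ((distance between cup4_center and peg1_tip below 0.05 m and z of cup4_center in the frame of peg1_tip below -0.03 m and angle between the x axis of cup4_center and the z axis of peg1_tip, either way round below 0.25 rad and angle between cup4_center's own x axis and vertical above 1.8 rad) or (distance between cup4_center and peg2_tip below 0.05 m and z of cup4_center in the frame of peg2_tip below -0.03 m and angle between the x axis of cup4_center and the z axis of peg2_tip, either way round below 0.25 rad and angle between cup4_center's own x axis and vertical above 1.8 rad) or (distance between cup4_center and peg3_tip below 0.05 m and z of cup4_center in the frame of peg3_tip below -0.03 m and angle between the x axis of cup4_center and the z axis of peg3_tip, either way round below 0.25 rad and angle between cup4_center's own x axis and vertical above 1.8 rad) or (distance between cup4_center and peg4_tip below 0.05 m and z of cup4_center in the frame of peg4_tip below -0.03 m and angle between the x axis of cup4_center and the z axis of peg4_tip, either way round below 0.25 rad and angle between cup4_center's own x axis and vertical above 1.8 rad)) and contact force between each of cup1, cup2, cup3, cup4 and the fingers below 0.1 N), for 0.3 s.
2. then the drain cock stands half open, 45 degrees (within 8 degrees) (value of joint cock between 0.645 and 0.925 rad), for 0.3 s.
At the end, for the whole second after the job is handed in: Every cup present hangs at rest, let go, mouth-down on a peg: its axis within 14 degrees of the peg, pushed on to within 7 mm of where its inner floor meets the peg's end; and the drain cock's lever stands at 45 degrees, within 8 degrees (all of step 1 and all of step 2 and linear speed of each of cup1, cup2, cup3, cup4 below 0.03 m/s); the robot touches nothing.
It fails at once if an orange, the dish, the canister, the strainer spoon or the saucer is moved more than 4 cm (distance of any of orange1, orange2, dish, canister, strainer, saucer from where it was at the start of the episode above 0.04 m).
Of cup1, cup2, cup3, cup4 only 3 to 4 are there at a start; the rules pass over those that are not, and their reading is None.
At some moment in a run one of cup1, cup2, cup3, cup4 may be knocked a few centimetres aside while the robot is not near it.
It also fails if it takes over 210 s, if anything falls off the work surface, if the arm or the gripper's body presses on something with over 40 N, if the wrist force passes 120 N, or if a joint passes its speed limit or range.

## Working session

There is one attempt and no reset: what is moved stays moved. The work goes in short steps, Python scripts to look and compute and a tool call to move; the robot and the scene stay as the last step left them, time stands still between calls to the robot, and variables do not carry over. Pictures are saved under pics/ and viewed, at most 14 in all, crops included, and the job is handed in when it is done.

Besides the shell and the picture viewer there is one more tool, called after "Emit:" by a JSON object that holds its "fn" and its "kwargs". apply_moves: Moves the arm, as the interface text tells. Its arguments: {"type":"object","properties":{"commands":{"type":"array"},"grip_force":{"type":"number"}},"required":["commands"]}

```bash
mkdir -p pics; ls; python3 - <<'E'
from station import robot
import cv2,numpy as np
for n in("scene","top"):
    c=robot.camera(n);cv2.imwrite(f"pics/{n}0.png",c["image"][:,:,::-1]);print(n,c["mtx"].round(1).tolist(),c["cam_to_world"].round(4).tolist())
s=robot.sense();print(s)
E
```

```text
pics
scene [[536.4, 0.0, 319.4], [0.0, 536.4, 245.1], [0.0, 0.0, 1.0]] [[0.1038, 0.5365, -0.8375, 1.5131], [0.9944, -0.0718, 0.0773, -0.0348], [-0.0187, -0.8408, -0.541, 0.7882], [0.0, 0.0, 0.0, 1.0]]
top [[538.5, 0.0, 328.7], [0.0, 538.5, 238.5], [0.0, 0.0, 1.0]] [[0.018, -0.9943, 0.1056, 0.3419], [-0.9996, -0.0203, -0.0209, 0.0847], [0.0229, -0.1051, -0.9942, 1.1934], [0.0, 0.0, 0.0, 1.0]]
{'t': 0.1, 'joints': array([ 1.20000011e+00,  2.76548369e-01,  1.50598265e+00,  3.00948022e-05,
        1.36068805e+00, -1.21004716e-01]), 'joint_vel': array([-1.00461690e-05, -3.02759451e-03, -2.32354066e-03, -1.43413565e-03,
        1.80249398e-04,  2.20562163e-04]), 'tau': array([ 9.13128406e-04, -4.17700374e+01, -2.46403241e+01, -2.06603422e-04,
        5.62223882e-03,  7.01446496e-06]), 'ee_pos': array([0.14201867, 0.55684085, 0.30312615]), 'tcp_rot': array([-3.13998169e+00, -2.25531172e-04,  2.89179467e+00]), 'force': array([-0.38800627,  0.59074454,  0.34307652]), 'ft_torque': array([ 0.02653461, -0.01147436, -0.00359648]), 'finger_force': 0.0, 'width': 0.08530263508122425}
```

View pics/top0.png

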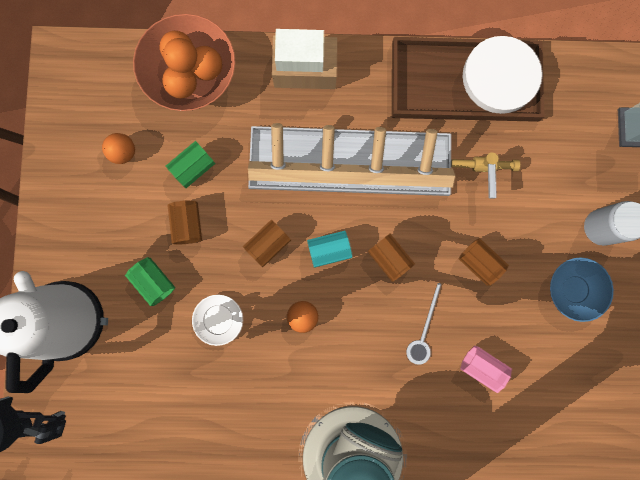

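View pics/scene0.png

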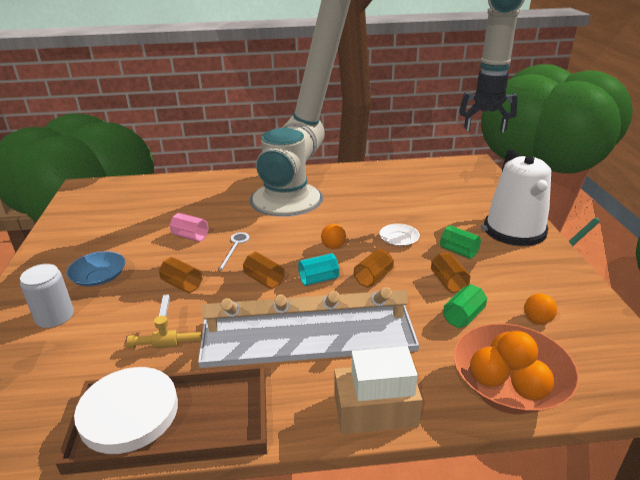

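The top view shows amber cups at (185,221), (266,243), (390,257) and (483,261). The lookalikes are:
- green cups at (190,165) and (150,281)
- a turquoise cup at (330,248)
- a pink cup at (487,370)
- oranges at (118,148) and (303,317)

I choose the four amber ones. Next come the colour masks and close crops.

```bash
cat > h.py <<'E'
import numpy as np,cv2
from station import robot
from scipy.spatial.transform import Rotation as R
def cam(n): return robot.camera(n)
def ray(c,p):
    d=np.linalg.inv(c["mtx"])@[p[0],p[1],1];T=c["cam_to_world"];return T[:3,3],T[:3,:3]@d/np.linalg.norm(d)
def plane(c,p,z):
    o,d=ray(c,p);return o+d*(z-o[2])/d[2]
def tri(c1,p1,c2,p2):
    (a,u),(b,v)=ray(c1,p1),ray(c2,p2)
    s=np.linalg.lstsq(np.c_[u,-v],b-a,rcond=None)[0];P,Q=a+u*s[0],b+v*s[1];return (P+Q)/2,np.linalg.norm(P-Q)
def proj(c,X):
    T=c["cam_to_world"];q=c["mtx"]@(T[:3,:3].T@(np.array(X)-T[:3,3]));return q[:2]/q[2]
def amber(im):
    h=cv2.cvtColor(im,cv2.COLOR_RGB2HSV);m=cv2.inRange(h,(7,195,40),(20,255,190))
    return cv2.morphologyEx(cv2.morphologyEx(m,cv2.MORPH_OPEN,np.ones((3,3))),cv2.MORPH_CLOSE,np.ones((7,7)))
def rects(c,m,amin=600,z=.035):
    out=[]
    for k in cv2.findContours(m,0,2)[0]:
        if cv2.contourArea(k)<amin: continue
        b=cv2.boxPoints(cv2.minAreaRect(k));w=np.array([plane(c,p,z) for p in b])
        e1,e2=w[1]-w[0],w[2]-w[1]
        L,W=(e1,e2) if np.linalg.norm(e1)>np.linalg.norm(e2) else (e2,e1)
        if L[0]>0: L=-L
        out.append((np.mean(b,0).round(0),w.mean(0).round(4),round(np.linalg.norm(L),4),round(np.linalg.norm(W),4),round(np.degrees(np.arctan2(L[1],L[0]))%360,1)))
    return out
E
python3 - <<'E'
from h import *
t=cam("top");s=cam("scene")
h=cv2.cvtColor(t["image"],cv2.COLOR_RGB2HSV)
for p in [(185,221),(266,243),(390,257),(483,261),(220,235),(350,400),(230,280),(510,330)]: print(p,h[p[1],p[0]])
for r in rects(t,amber(t["image"])): print(r)
m=amber(t["image"])
a=cv2.resize(t["image"][200:300,150:530],None,fx=2.1,fy=2.1,interpolation=2)
b=cv2.resize(cv2.cvtColor(m,8)[200:300,150:530],None,fx=2.1,fy=2.1)
cv2.imwrite("pics/a.png",np.vstack([a,b])[:,:,::-1])
a=cv2.resize(t["image"][110:210,240:530],None,fx=2.7,fy=2.7,interpolation=2)
b=cv2.resize(s["image"][280:372,120:410],None,fx=2.7,fy=2.7,interpolation=2)
cv2.imwrite("pics/b.png",np.vstack([a,b])[:,:,::-1])
E
```

```text
(185, 221) [ 13 179 141]
(266, 243) [ 14 171 149]
(390, 257) [ 14 172 147]
(483, 261) [ 13 179 140]
(220, 235) [ 13 138 175]
(350, 400) [ 12 139 197]
(230, 280) [ 13 137 177]
(510, 330) [ 12 137 160]
```

View pics/a.png

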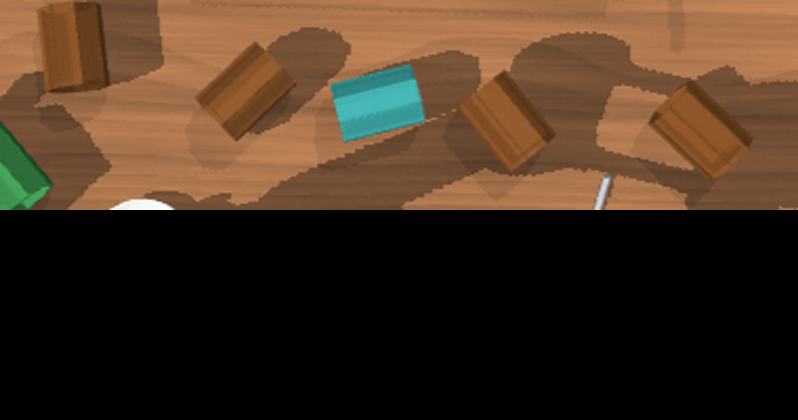

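View pics/b.png

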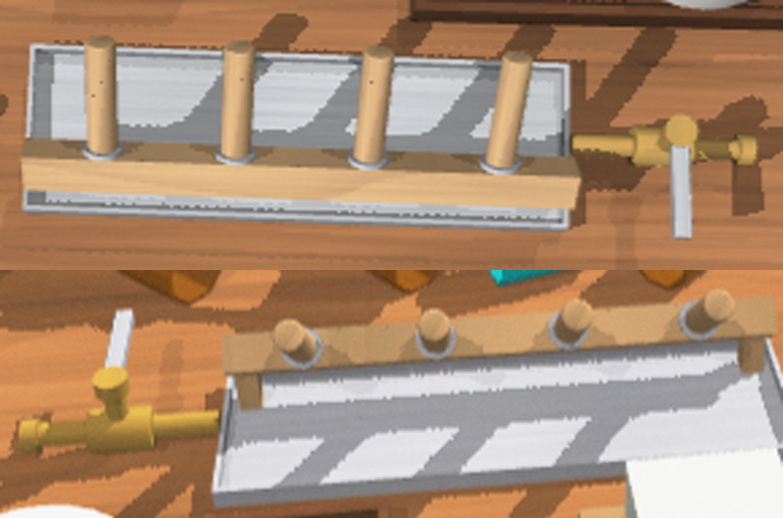

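The crops show the four amber cups cleanly. The pegs' end centres are at crop x = 100, 239, 378 and 517 in the top view, with the cock to the right. The cock's lever points at the robot.

```bash
sed -i 's/(7,195,40),(20,255,190)/(7,155,40),(18,255,235)/' h.py; python3 - <<'E'
from h import *
t=cam("top");s=cam("scene")
for r in rects(t,amber(t["image"])): print(*r)
print('scene')
for r in rects(s,amber(s["image"]),300): print(*r)
T=[(517,58),(378,52),(239,47),(100,43)];S=[(289,61),(433,52),(576,42),(718,32)]
for a,b in zip(T,S):
    P,e=tri(t,np.array(a)/2.7+(240,110),s,np.array(b)/2.7+(120,280));print("peg",P.round(4),e.round(4))
P,e=tri(t,np.array((681,128))/2.7+(240,110),s,np.array((112,109))/2.7+(120,280));print("cocktop",P.round(4),e.round(4))
for p in [(681,130),(682,236)]: print("lever",plane(t,np.array(p)/2.7+(240,110),.074).round(4))
# peg bases
for p in [(501,163),(369,160),(236,156),(103,152)]: print(plane(t,np.array(p)/2.7+(240,110),.1).round(4))
E
```

```text
[302. 316.] [0.2969 0.1141 0.035 ] 0.0654 0.064 181.2
[484. 262.] [ 0.4206 -0.2762  0.035 ] 0.0961 0.0669 227.3
[391. 257.] [ 0.4268 -0.0749  0.035 ] 0.0881 0.0645 219.7
[267. 243.] [0.4531 0.1936 0.035 ] 0.0852 0.0631 136.8
[184. 222.] [0.4946 0.3726 0.035 ] 0.0941 0.0659 188.7
[118. 148.] [0.6543 0.5227 0.035 ] 0.0673 0.0671 91.4
[184.  68.] [0.8411 0.3891 0.035 ] 0.1541 0.1404 243.2
scene
[407. 467.] [1.0071 0.1417 0.035 ] 0.3848 0.0443 263.3
[513. 371.] [0.822  0.3883 0.035 ] 0.2531 0.2108 220.1
[539. 311.] [0.669  0.5157 0.035 ] 0.0992 0.0821 139.0
[181. 274.] [ 0.4267 -0.2741  0.035 ] 0.1567 0.1122 224.1
[449. 271.] [0.5005 0.3693 0.035 ] 0.1472 0.1052 188.7
[263. 269.] [ 0.4331 -0.0746  0.035 ] 0.1481 0.1081 217.6
[373. 267.] [0.4588 0.1942 0.035 ] 0.1527 0.1088 135.3
[ 10. 252.] [ 0.2682 -0.7279  0.035 ] 0.2007 0.0589 199.2
[333. 237.] [0.3094 0.1117 0.035 ] 0.1187 0.0742 167.3
[584. 245.] [0.4006 0.7581 0.035 ] 0.5334 0.1472 156.1
peg [ 0.678  -0.1421  0.1312] 0.0017
peg [ 0.6802 -0.0377  0.1306] 0.0007
peg [0.6815 0.067  0.1303] 0.0005
peg [0.6823 0.1719 0.1297] 0.0016
cocktop [ 0.6429 -0.2844  0.0715] 0.004
lever [ 0.6408 -0.2856  0.074 ]
lever [ 0.5556 -0.2852  0.074 ]
[ 0.6045 -0.1371  0.1   ]
[ 0.6045 -0.0353  0.1   ]
[0.6052 0.067  0.1   ]
[0.6059 0.1689 0.1   ]
```

```bash
cat >> h.py <<'E'
def rot(yaw,tilt=0):
    # tool pointing down, tool x at heading yaw (deg), then tipped about world y so that tool z leans to +x
    return R.from_euler('y',-tilt,degrees=True)*R.from_euler('xz',[180,yaw],degrees=True)
def to(pos,Rt,frm=None):
    s=robot.sense();p0,R0=(s["ee_pos"],R.from_euler('xyz',s["tcp_rot"])) if frm is None else frm
    d=R0.inv().apply(np.array(pos)-p0)/.15;w=(R0.inv()*Rt).as_rotvec()/(np.pi/4)
    print("cmd",d.round(3).tolist(),w.round(3).tolist(),"rows~",round(max(np.linalg.norm(d)*150/41.7,np.linalg.norm(w)*45/7.16),1))
    return np.array(pos),Rt
def tcp(g,Rt,reach=.054): return np.array(g)-reach*Rt.apply([0,0,1])
E
python3 - <<'E'
from h import *
a=to([.30,.48,.36],rot(175)) ; b=to([.46,.374,.27],rot(186),a)
E
```

```text
cmd [-1.147, -0.238, -0.376] [-0.001, -0.0, -0.207] rows~ 4.4
cmd [-1.124, -0.611, 0.6] [0.0, 0.0, -0.244] rows~ 5.1
```

Emit:
{"fn": "apply_moves", "kwargs": {"commands": [[1,-0.3,0,-0.37,0,0,0],[1,-0.6,-0.12,-0.37,0,0,-0.1],[1,-1,-0.24,-0.37,0,0,-0.2],[1,-1,-0.24,-0.37,0,0,-0.2],[1,-1,-0.24,-0.37,0,0,-0.2]]}}

```text
t: 0.72
ee_pos: [0.2837, 0.4825, 0.3604]
tcp_rot: [-3.141, 0.005, 3.044]
force: [0.3, -0.8, 0.1]
width: 0.0853
finger_force: 0.0
```

```bash
python3 - <<'E'
from h import *
to([.46,.374,.27],rot(186))
E
```

```text
cmd [-1.237, -0.605, 0.61] [-0.001, 0.007, -0.258] rows~ 5.4
```

Emit:
{"fn": "apply_moves", "kwargs": {"commands": [[1,-0.4,-0.2,0.1,0,0,-0.1],[1,-0.8,-0.4,0.4,0,0,-0.2],[1,-1,-0.6,0.6,0,0,-0.26],[1,-1,-0.6,0.6,0,0,-0.26],[1,-1,-0.6,0.6,0,0,-0.26],[1,-1,-0.6,0.6,0,0,-0.26],[1,-1,-0.6,0.6,0,0,-0.26]]}}

```text
t: 1.3
ee_pos: [0.42, 0.3807, 0.268]
tcp_rot: [-3.141, -0.003, -3.033]
force: [-0.8, 0.3, 0.7]
width: 0.0854
finger_force: 0.0
```

```bash
python3 - <<'E'
from h import *
w=cam("wrist");cv2.imwrite("pics/w1.png",w["image"][:,:,::-1]);print(w["cam_to_world"].round(3).tolist())
for r in rects(w,amber(w["image"])): print(*r)
t=cam("top")
for r in rects(t,amber(t["image"])): print(*r)
E
```

```text
[[-0.109, 0.948, 0.3, 0.342], [0.994, 0.104, 0.033, 0.372], [-0.0, 0.302, -0.953, 0.338], [0.0, 0.0, 0.0, 1.0]]
[131. 452.] [0.7345 0.1927 0.035 ] 0.0703 0.0647 166.8
[514. 454.] [0.6885 0.6442 0.035 ] 0.0786 0.0577 197.4
[627. 391.] [0.5842 0.7419 0.035 ] 0.0708 0.0258 202.3
[398. 398.] [0.6217 0.4911 0.035 ] 0.0961 0.0651 132.6
[578. 339.] [0.5244 0.6649 0.035 ] 0.0687 0.037 104.4
[528. 244.] [0.4286 0.5841 0.035 ] 0.2214 0.0438 267.7
[290. 210.] [0.4581 0.3579 0.035 ] 0.4474 0.4221 96.2
[484. 262.] [ 0.4208 -0.2763  0.035 ] 0.096 0.0666 227.2
[391. 257.] [ 0.4268 -0.0751  0.035 ] 0.088 0.0645 219.9
[266. 243.] [0.4526 0.1942 0.035 ] 0.0867 0.0631 136.8
[184. 222.] [0.4949 0.3724 0.035 ] 0.0936 0.0655 188.7
[118. 148.] [0.6543 0.5227 0.035 ] 0.0673 0.0671 91.4
[191.  63.] [0.8525 0.3744 0.035 ] 0.1597 0.1358 187.0
```

View pics/w1.png

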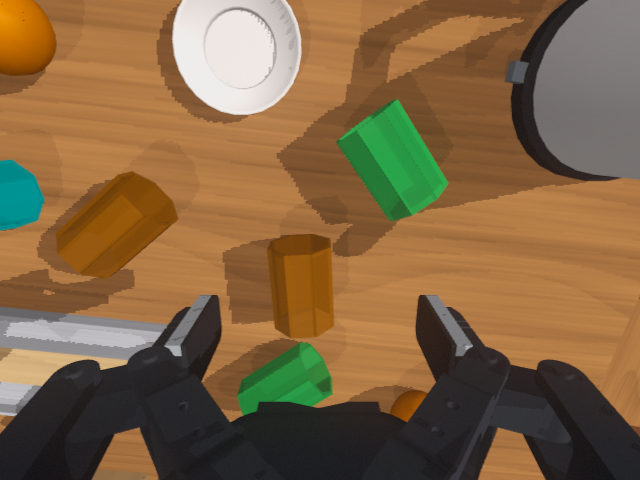

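The wrist view shows the amber cup D at (302,287), with its mouth to the robot (up in the picture). Green decoys are at (393,160) and (287,378). I need a tighter mask for this camera, with the rectangle fitted in world coordinates.

```bash
cat >> h.py <<'E'
def cups(c,lo,amin=600,z=.032):
    h=cv2.cvtColor(c["image"],cv2.COLOR_RGB2HSV);m=cv2.inRange(h,(9,lo,40),(18,255,210))
    m=cv2.morphologyEx(m,cv2.MORPH_OPEN,np.ones((5,5)))
    for k in cv2.findContours(m,0,2)[0]:
        if cv2.contourArea(k)<amin: continue
        w=np.array([plane(c,p,z)[:2] for p in k[:,0]],np.float32);(cx,cy),_,_=rr=cv2.minAreaRect(w*1000)
        b=cv2.boxPoints(rr);e1,e2=b[1]-b[0],b[2]-b[1];L,W=(e1,e2) if e1@e1>e2@e2 else (e2,e1)
        if L[0]>0:L=-L
        print(k[:,0].mean(0).round(),"c",round(cx),round(cy),"LxW",round(float(np.hypot(*L))),round(float(np.hypot(*W))),"mouth",round(float(np.degrees(np.arctan2(L[1],L[0]))%360),1))
E
python3 - <<'E'
from h import *
w=cam("wrist");h=cv2.cvtColor(w["image"],cv2.COLOR_RGB2HSV)
for p in [(300,250),(300,290),(280,330),(325,320),(240,270),(120,220)]: print(h[p[1],p[0]])
for lo in(195,215): cups(w,lo);print()
cups(cam("top"),155)
E
```

```text
[ 16 238 117]
[ 16 228 153]
[ 15 207 117]
[ 16 217 161]
[ 13 158 126]
[ 17 238 153]
[405. 404.] c 631 506 LxW 46 31 mouth 161.0
[294. 283.] c 499 372 LxW 113 61 mouth 188.9
[123. 221.] c 456 190 LxW 125 63 mouth 135.0
[32. 37.] c 308 132 LxW 65 37 mouth 145.0

[405. 405.] c 630 507 LxW 45 31 mouth 159.5
[294. 287.] c 498 372 LxW 111 60 mouth 188.9
[119. 224.] c 456 190 LxW 124 62 mouth 135.0
[31. 36.] c 307 132 LxW 64 37 mouth 145.0

[480. 265.] c 421 -277 LxW 96 67 mouth 227.1
[390. 256.] c 427 -75 LxW 88 65 mouth 219.7
[263. 243.] c 453 194 LxW 87 63 mouth 136.1
[185. 223.] c 495 373 LxW 94 65 mouth 188.7
[194.  64.] c 853 361 LxW 157 107 mouth 184.5
```

```bash
python3 - <<'E'
from h import *
a=to([.498,.371,.17],rot(188.8)); to([.498,.371,.084],rot(188.8),a)
E
```

```text
cmd [-0.513, -0.139, 0.67] [0.002, 0.002, -0.052] rows~ 3.1
cmd [0.0, -0.0, 0.573] [0.0, 0.0, 0.0] rows~ 2.1
```

Emit:
{"fn": "apply_moves", "kwargs": {"commands": [[1,-0.25,-0.07,0.2,0,0,-0.05],[1,-0.51,-0.14,0.45,0,0,-0.05],[1,-0.51,-0.14,0.66,0,0,-0.05],[1,-0.51,-0.14,0.85,0,0,-0.05],[1,-0.51,-0.14,1,0,0,-0.05],[1,-0.51,-0.14,1,0,0,-0.05],[1,-0.51,-0.14,1,0,0,-0.05]]}}

```text
t: 2.08
ee_pos: [0.4971, 0.3702, 0.1192]
tcp_rot: [-3.141, -0.002, -2.989]
force: [0.5, -1.4, 0.3]
width: 0.0857
finger_force: 0.0
```

```bash
python3 - <<'E'
from h import *
to([.498,.371,.084],rot(188.8))
w=cam("wrist");cv2.imwrite("pics/w2.png",w["image"][:,:,::-1])
E
```

```text
cmd [-0.007, 0.005, 0.234] [-0.0, -0.002, -0.002] rows~ 0.8
```

View pics/w2.png

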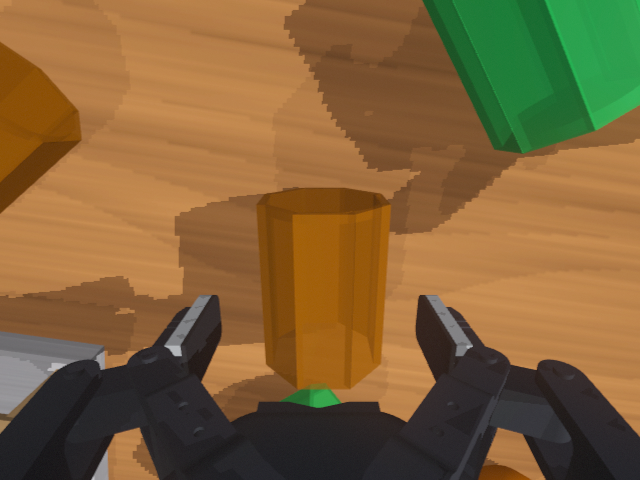

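The cup is centred between the pads and aligned with them, with its mouth up in the picture at (323,200). I'll go down and grip.

Emit:
{"fn": "apply_moves", "kwargs": {"commands": [[1,0,0,0.12,0,0,0],[1,0,0,0.23,0,0,0],[1,0,0,0.23,0,0,0],[-0.5,0,0,0.23,0,0,0],[-0.5,0,0,0.23,0,0,0],[-0.5,0,0,0.23,0,0,0],[-0.5,0,0,0.23,0,0,0],[-0.5,0,0,0.23,0,0,0],[-0.5,0,0,0.23,0,0,0]], "grip_force": 45}}

```text
t: 2.88
ee_pos: [0.4993, 0.3705, 0.0877]
tcp_rot: [3.139, 0.005, -2.991]
force: [-0.5, 1.1, 6.0]
width: 0.0592
finger_force: 50.6
```

```bash
python3 - <<'E'
from h import *
Rt=rot(180,45)
# cup centre sits 7 mm mouth-ward of grasp point; peg axis target
tip=np.array([.6815,.172,.130]);z=np.array([.7071,0,.7071])
a=to([.47,.33,.24],rot(185,20))
for k in(.065,-.03): 
    g=tip+z*(k+.007);a=to(tcp(g,Rt),Rt,a);print(a[0])
E
```

```text
cmd [0.229, -0.235, -1.017] [0.056, -0.435, 0.079] rows~ 3.8
cmd [-1.26, -1.168, 0.642] [0.024, -0.555, 0.109] rows~ 6.6
[0.69422743 0.172      0.21909497]
cmd [0.633, -0.0, -0.0] [0.0, 0.0, 0.0] rows~ 2.3
[0.62705293 0.172      0.15192047]
```

Emit:
{"fn": "apply_moves", "kwargs": {"commands": [[-0.5,0,0,-0.25,0,0,0],[-0.5,0,0,-0.5,0,0,0],[-0.5,0.1,-0.1,-0.75,0.03,-0.1,0],[-0.5,0.2,-0.2,-1,0.04,-0.25,0.06],[-0.5,0.23,-0.24,-1,0.06,-0.43,0.08],[-0.5,0.23,-0.24,-1,0.06,-0.43,0.08],[-0.5,0.23,-0.24,-1,0.06,-0.43,0.08]]}}

```text
t: 3.47
ee_pos: [0.4669, 0.328, 0.2352]
tcp_rot: [-3.103, 0.337, -3.046]
force: [0.0, -0.2, -1.2]
width: 0.0591
finger_force: 50.1
```

```bash
cat >> h.py <<'E'
tips={1:[.678,-.142,.1305],2:[.680,-.0375,.1305],3:[.6813,.067,.1305],4:[.682,.172,.130]}
Z=np.array([.7071,0,.7071])
def seat(n,k,fl,off,frm=None):
    """tool pose with the cup's centre at k along peg n from its tip; off: grasp point ahead of the centre towards the base"""
    Rt=rot(fl,45);r=to(tcp(np.array(tips[n])+Z*(k+off),Rt),Rt,frm);print(n,k,r[0].round(4));return r
E
python3 - <<'E'
from h import *
print(robot.sense()["ee_pos"],robot.sense()["width"])
a=seat(4,.07,180,.007)
E
```

```text
[0.46686458 0.32798944 0.23520848] 0.059055708951560835
cmd [-1.328, -1.16, 0.599] [0.017, -0.568, 0.115] rows~ 6.7
4 0.07 [0.6983 0.172  0.2226]
```

Emit:
{"fn": "apply_moves", "kwargs": {"commands": [[-0.5,-0.25,-0.15,0,0,-0.14,0],[-0.5,-0.5,-0.3,0,0,-0.28,0.06],[-0.5,-0.75,-0.45,0.1,0.02,-0.42,0.11],[-0.5,-1,-0.6,0.2,0.02,-0.57,0.11],[-0.5,-1,-0.8,0.2,0.02,-0.57,0.11],[-0.5,-1,-0.8,0.2,0.02,-0.57,0.11]]}}

```text
t: 3.97
ee_pos: [0.6328, 0.2168, 0.2569]
tcp_rot: [-3.129, 0.782, -3.139]
force: [0.4, -0.4, -2.5]
width: 0.0596
finger_force: 50.1
```

```bash
python3 - <<'E'
from h import *
s=robot.sense();print(s["ee_pos"],s["width"],s["joints"].round(2))
a=seat(4,.11,180,.007);seat(4,.065,180,.007,a)
E
```

```text
[0.63283254 0.21675764 0.2568622 ] 0.059606509769097496 [ 0.33  0.25  1.9  -0.82  0.34 -0.55]
cmd [-0.415, -0.294, 0.472] [-0.014, -0.004, 0.002] rows~ 2.5
4 0.11 [0.7265 0.172  0.2509]
cmd [0.3, -0.0, -0.0] [0.0, 0.0, 0.0] rows~ 1.1
4 0.065 [0.6947 0.172  0.2191]
```

Emit:
{"fn": "apply_moves", "kwargs": {"commands": [[-0.5,-0.2,-0.15,0.2,0,0,0],[-0.5,-0.4,-0.29,0.4,0,0,0],[-0.5,-0.41,-0.29,0.47,0,0,0],[-0.5,-0.41,-0.29,0.47,0,0,0],[-0.5,-0.25,-0.29,0.47,0,0,0],[-0.5,-0.11,-0.29,0.47,0,0,0],[-0.5,-0.11,-0.29,0.47,0,0,0],[-0.5,-0.11,-0.29,0.47,0,0,0],[-0.5,-0.11,-0.29,0.47,0,0,0]]}}

```text
t: 4.72
ee_pos: [0.6931, 0.1789, 0.2232]
tcp_rot: [-3.138, 0.789, -3.138]
force: [0.5, 0.2, -1.6]
width: 0.059
finger_force: 50.1
```

```bash
python3 - <<'E'
from h import *
s=robot.sense();print(s["ee_pos"],s["width"],s["joints"].round(2))
seat(4,.065,180,.007);seat(4,-.0375,180,.007)
w=cam("scene");cv2.imwrite("pics/s2.png",cv2.resize(w["image"][200:380,200:480],None,fx=2.8,fy=2.8)[:,:,::-1])
E
```

```text
[0.69307579 0.17893466 0.22319429] 0.058981463480972204 [ 0.22  0.34  1.87 -0.81  0.22 -0.62]
cmd [0.012, -0.046, 0.027] [-0.002, 0.005, 0.003] rows~ 0.2
4 0.065 [0.6947 0.172  0.2191]
cmd [0.695, -0.045, 0.025] [-0.002, 0.005, 0.003] rows~ 2.5
4 -0.0375 [0.6222 0.172  0.1466]
```

View pics/s2.png

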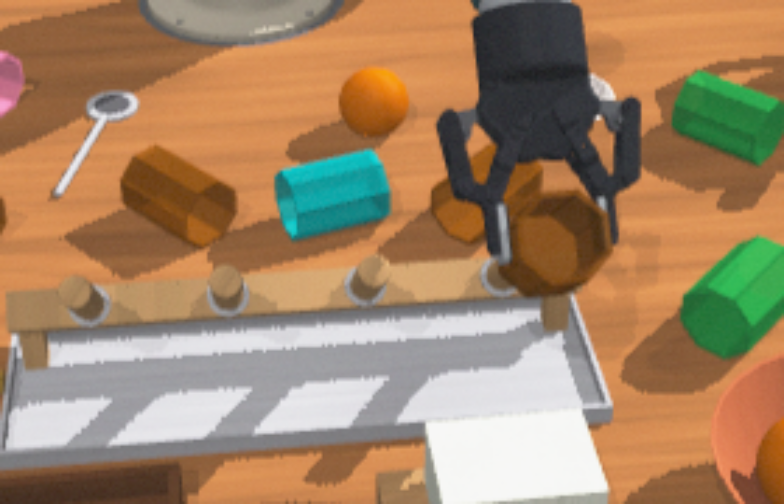

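The held cup's base end faces the scene camera at crop (558,245), covering peg 4. Pegs 3 to 1 are at crop (373,272), (228,285) and (82,297). I'll insert along the peg.

Emit:
{"fn": "apply_moves", "kwargs": {"commands": [[-0.5,0,-0.04,0.02,0,0,0],[-0.5,0.1,-0.05,0.03,0,0,0],[-0.5,0.2,-0.05,0.03,0,0,0],[-0.5,0.3,-0.05,0.03,0,0,0],[-0.5,0.4,-0.05,0.03,0,0,0],[-0.5,0.5,-0.05,0.03,0,0,0],[-0.5,0.5,-0.05,0.03,0,0,0],[-0.5,0.5,-0.05,0.03,0,0,0]]}}

```text
t: 5.43
ee_pos: [0.6676, 0.1721, 0.205]
tcp_rot: [3.128, 0.801, 3.137]
force: [33.2, -6.8, 25.5]
width: 0.0592
finger_force: 52.8
```

```bash
python3 - <<'E'
from h import *
s=robot.sense();print(s["ee_pos"],s["width"],s["joints"].round(2),s["force"])
seat(4,-.0375,180,.007)
E
```

```text
[0.66762891 0.17213862 0.20496657] 0.05923786852358228 [ 0.21  0.33  1.96 -1.18  0.15 -0.24] [33.24491529 -6.77336144 25.47798509]
cmd [0.49, -0.003, 0.054] [0.012, 0.019, -0.004] rows~ 1.8
4 -0.0375 [0.6222 0.172  0.1466]
```

Emit:
{"fn": "apply_moves", "kwargs": {"commands": [[-0.5,-0.2,0,0,0,0,0],[-0.5,-0.3,0,0,0,0,0],[-0.5,-0.3,0,0,0,0,0]]}}

```text
t: 5.68
ee_pos: [0.684, 0.17, 0.2174]
tcp_rot: [3.14, 0.762, -3.14]
force: [-0.5, 0.1, -2.7]
width: 0.0593
finger_force: 53.5
```

```bash
python3 - <<'E'
from h import *
s=robot.sense();print(s["ee_pos"],s["tcp_rot"],s["joints"].round(2),s["force"])
seat(4,.07,180,.007)
w=cam("scene");t=cam("top");a=cam("wrist")
f=lambda c,r:cv2.resize(c["image"][r[0]:r[1],r[2]:r[3]],(400,300),interpolation=2)
cv2.imwrite("pics/s3.png",np.vstack([np.hstack([f(w,(240,330,350,470)),f(t,(90,210,200,360))]),np.hstack([f(a,(0,480,0,640)),f(w,(180,360,200,440))])])[:,:,::-1])
E
```

```text
[0.68400961 0.17004317 0.21736181] [ 3.13966405  0.76239145 -3.14023876] [ 0.2   0.34  1.88 -0.68  0.22 -0.75] [-0.54648292  0.06657603 -2.67266282]
cmd [-0.093, 0.013, 0.04] [0.004, -0.029, 0.001] rows~ 0.4
4 0.07 [0.6983 0.172  0.2226]
```

View pics/s3.png

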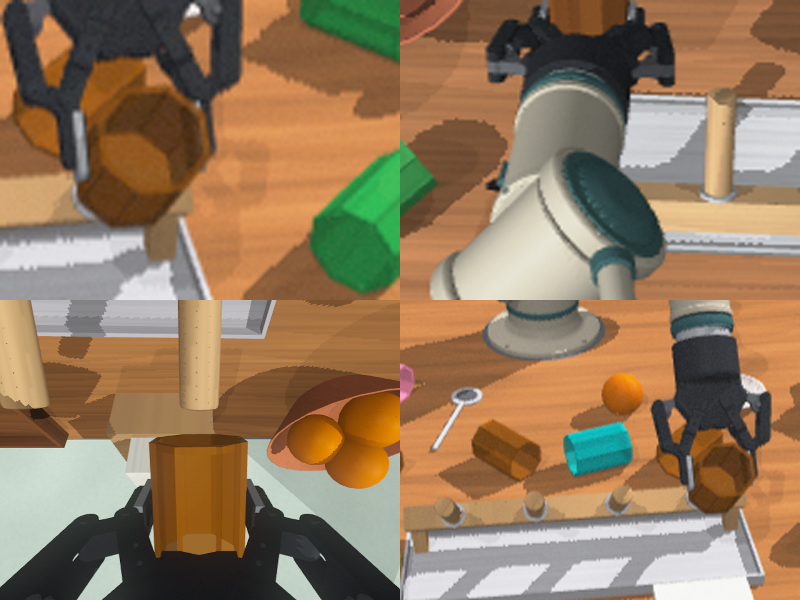

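```bash
python3 - <<'E'
from h import *
s=cam("scene")["image"][:,:,::-1];w2=cv2.imread("pics/w2.png");w=cam("wrist")["image"][:,:,::-1]
f=lambda i,r:cv2.convertScaleAbs(cv2.resize(i[r[0]:r[1],r[2]:r[3]],(400,300),interpolation=1),alpha=1.5)
cv2.imwrite("pics/s4.png",np.vstack([np.hstack([f(s,(260,320,365,445)),f(s,(245,290,233,293))]),np.hstack([f(w2,(180,400,180,473)),f(w,(200,420,180,473))])]))
E
```

```text
(no output)
```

View pics/s4.png

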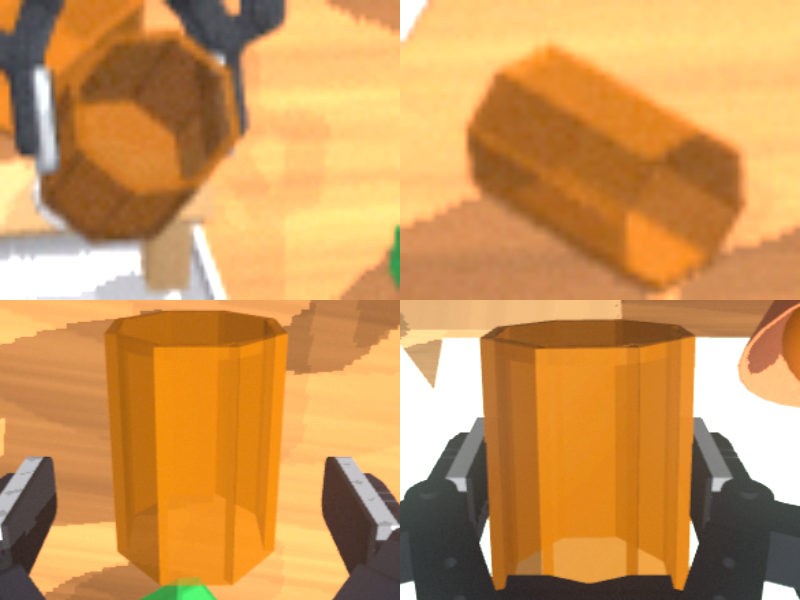

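```bash
cat >> h.py <<'E'
def where(n,off,reach=.0575):
    s=robot.sense();Rt=R.from_euler('xyz',s["tcp_rot"]);x=Rt.apply([1,0,0]);x=x if x[0]>0 else -x
    c=s["ee_pos"]+reach*Rt.apply([0,0,1])-off*x
    d=c-tips[n];print("centre rel peg: x %.1f y %.1f z %.1f mm, tilt %.1f deg"%(1e3*d@[.7071,0,-.7071],1e3*d[1],1e3*d@Z,np.degrees(np.arccos(min(1,x@Z)))),"F",s["force"].round(1),"w",s["width"].round(4),"j",s["joints"].round(2))
E
sed -i 's/def tcp(g,Rt,reach=.054)/def tcp(g,Rt,reach=.0575)/' h.py
python3 - <<'E'
from h import *
where(4,.006);seat(4,.048,180,.006)
E
```

```text
Traceback (most recent call last):
  File "h.py", line 53, in where
    d=c-tips[n];print("centre rel peg: x %.1f y %.1f z %.1f mm, tilt %.1f deg"%(1e3*d@[.7071,0,-.7071],1e3*d[1],1e3*d@Z,np.degrees(np.arccos(min(1,x@Z)))),"F",s["force"].round(1),"w",s["width"].round(4),"j",s["joints"].round(2))
                                                                                                                                                                                       ^^^^^^^^^^^^^^^^
AttributeError: 'float' object has no attribute 'round'
```

```bash
sed -i 's/s\["width"\].round(4)/round(s["width"],4)/' h.py
python3 - <<'E'
from h import *
where(4,.006);seat(4,.048,180,.006)
E
```

```text
centre rel peg: x -2.4 y -2.0 z 50.1 mm, tilt 1.7 deg F [ 0.2 -1.1 -1.9] w 0.0592 j [ 0.2   0.34  1.89 -0.7   0.22 -0.74]
cmd [0.025, 0.014, 0.015] [0.002, -0.037, 0.004] rows~ 0.2
4 0.048 [0.6795 0.172  0.2088]
```

Emit:
{"fn": "apply_moves", "kwargs": {"commands": [[-0.5,0.04,0.01,0.02,0,-0.04,0],[-0.5,0.08,0.01,0.02,0,-0.04,0],[-0.5,0.12,0.01,0.02,0,-0.04,0],[-0.5,0.16,0.01,0.02,0,-0.04,0],[-0.5,0.2,0.01,0.02,0,-0.04,0],[-0.5,0.2,0.01,0.02,0,-0.04,0]]}}

```text
t: 6.43
ee_pos: [0.6708, 0.1729, 0.2031]
tcp_rot: [3.132, 0.799, 3.139]
force: [18.9, -3.0, 10.1]
width: 0.0591
finger_force: 52.7
```

```bash
python3 - <<'E'
from h import *
where(4,.006)
E
```

```text
centre rel peg: x -2.1 y 1.3 z 38.6 mm, tilt 0.8 deg F [18.9 -3.  10.1] w 0.0591 j [ 0.21  0.34  1.95 -1.18  0.16 -0.25]
```

Emit:
{"fn": "apply_moves", "kwargs": {"commands": [[-0.5,-0.2,0,0,0,0,0],[-0.5,-0.3,0,0,0,0,0],[-0.5,-0.3,0,0,0,0,0],[-0.5,-0.3,0,0,0,0,0]]}}

```text
t: 6.77
ee_pos: [0.6968, 0.1724, 0.2283]
tcp_rot: [3.137, 0.786, -3.14]
force: [0.1, -0.9, 0.3]
width: 0.0592
finger_force: 53.6
```

```bash
python3 - <<'E'
from h import *
where(4,.006)
w=cam("wrist");im=w["image"][:,:,::-1].copy()
x=np.array([.7071,0,-.7071]);y=np.array([0,1,0])
for P in(np.array(tips[4]),np.array(tips[4])-.095*Z):
    for a in np.arange(0,6.28,.2):
        cv2.circle(im,tuple(proj(w,P+.012*(x*np.cos(a)+y*np.sin(a))).astype(int).tolist()),1,(255,0,0),-1)
s=robot.sense();Rt=R.from_euler('xyz',s["tcp_rot"]);c=s["ee_pos"]+Rt.apply([.006,0,.0575])
for e,rr,col in((.0425,.0325,(0,255,0)),(.0425,.028,(0,255,0)),(-.0425,.0325,(0,0,255)),(-.0425,.028,(0,0,255)),(-.0375,.028,(255,0,255))):
    P=[proj(w,c+Rt.apply([e,rr*np.cos(a),rr*np.sin(a)])).astype(int) for a in np.pi/8+np.arange(8)*np.pi/4]
    cv2.polylines(im,[np.array(P)],True,col,1)
cv2.imwrite("pics/w5.png",cv2.resize(im[100:440,100:540],(776,600)))
h=w["image"]
for p in [(320,390),(300,380),(340,390),(320,300),(300,250),(340,330)]: print(p,h[p[1],p[0]])
E
```

```text
centre rel peg: x -1.5 y 0.7 z 74.0 mm, tilt 0.3 deg F [ 0.1 -0.9  0.3] w 0.0592 j [ 0.2   0.34  1.86 -0.7   0.21 -0.74]
(320, 390) [154 104  43]
(300, 380) [154 105  43]
(340, 390) [155 105  46]
(320, 300) [153  92  25]
(300, 250) [155  98  33]
(340, 330) [137  79  11]
```

View pics/w5.png

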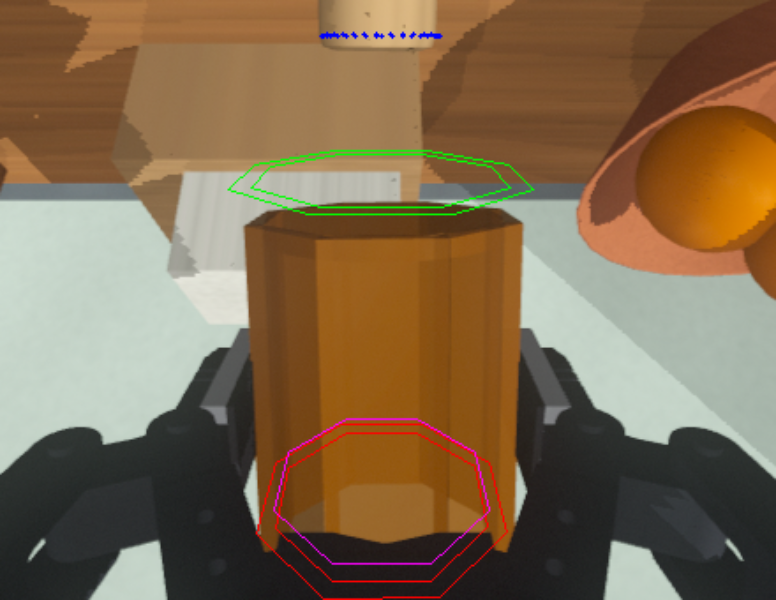

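```bash
python3 - <<'E'
from h import *
w=cam("wrist")["image"].astype(int)
for c in (300,330,350,372):
    print(c,[tuple(w[r,c]) for r in range(208,262,3)] if 0 else ' '.join(f"{r}:{w[r,c,0]},{w[r,c,1]},{w[r,c,2]}" for r in range(212,262,3)))
w1=cv2.imread("pics/w1.png");w2=cv2.imread("pics/w2.png")
a=cv2.resize(w2[180:400,240:410],(400,518),interpolation=1);b=cv2.resize(w.astype(np.uint8)[205:415,225:405][:,:,::-1],(400,467),interpolation=1)
b=np.vstack([b,np.zeros((51,400,3),np.uint8)])
o=np.hstack([a,b]).astype(float);cv2.imwrite("pics/z.png",np.clip(255*(o/190)**.7,0,255).astype(np.uint8))
E
```

```text
300 212:187,187,176 215:91,61,37 218:99,62,28 221:99,60,26 224:99,61,29 227:99,60,26 230:100,61,29 233:95,59,26 236:154,95,29 239:154,95,30 242:153,94,30 245:153,95,31 248:154,96,30 251:156,98,30 254:156,98,28 257:156,97,28 260:157,99,30
330 212:178,140,96 215:94,58,27 218:97,59,24 221:98,60,23 224:98,58,23 227:98,60,24 230:98,59,21 233:88,51,19 236:155,94,23 239:154,93,25 242:154,94,22 245:155,96,27 248:154,92,22 251:155,94,28 254:153,94,26 257:153,94,29 260:152,92,22
350 212:111,116,119 215:100,83,65 218:79,50,23 221:80,49,23 224:79,49,23 227:81,50,24 230:80,48,21 233:80,47,20 236:141,86,25 239:141,85,23 242:142,86,27 245:142,86,24 248:135,81,21 251:136,81,23 254:135,81,20 257:136,81,23 260:136,79,18
372 212:93,98,99 215:175,189,177 218:86,60,36 221:80,51,27 224:81,52,27 227:79,51,26 230:98,59,24 233:149,89,22 236:149,89,22 239:149,88,23 242:149,89,24 245:141,86,29 248:141,86,28 251:141,87,29 254:141,87,30 257:141,85,26 260:140,87,31
```

View pics/z.png

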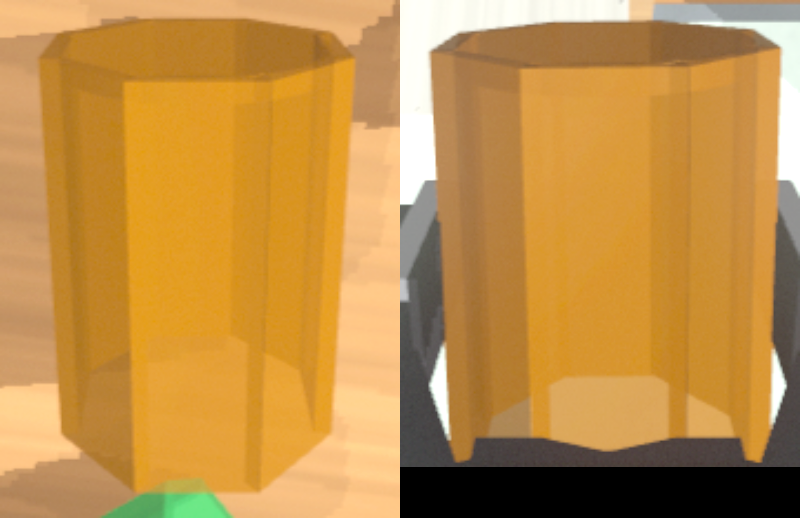

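The zoom settles it. The end towards the peg is the dark, closed base, and the pale, thin-walled open end is on the other side. The contact force at the peg's tip agrees. So the mouth faces away from the robot in this grasp.

I'll set the cup down and re-grip it with the tool leaning forward. Then I'll turn it half round before hanging, which also keeps the wrist off its limits.

```bash
python3 - <<'E'
from h import *
a=to([.60,.26,.29],rot(183,20));b=to([.50,.371,.17],rot(188,-8),a);to([.50,.371,.095],rot(188,-8),b)
E
```

```text
cmd [0.139, 0.592, -0.747] [-0.012, 0.549, -0.062] rows~ 3.5
cmd [0.86, 0.786, 0.524] [-0.06, 0.62, -0.109] rows~ 4.6
cmd [-0.069, -0.01, 0.495] [0.0, 0.0, 0.0] rows~ 1.8
```

Emit:
{"fn": "apply_moves", "kwargs": {"commands": [[-0.5,0,0.1,-0.3,0,0.1,0],[-0.5,0.05,0.3,-0.6,0,0.25,-0.03],[-0.5,0.14,0.59,-0.75,-0.01,0.4,-0.06],[-0.5,0.14,0.59,-0.75,-0.01,0.55,-0.06],[-0.5,0.14,0.59,-0.75,-0.01,0.55,-0.06]]}}

```text
t: 7.28
ee_pos: [0.5982, 0.2619, 0.293]
tcp_rot: [-3.123, 0.347, -3.087]
force: [2.4, -1.0, -0.9]
width: 0.0592
finger_force: 53.5
```

```bash
python3 - <<'E'
from h import *
print(robot.sense()["ee_pos"]);b=to([.50,.371,.17],rot(188,-8));to([.50,.371,.095],rot(188,-8),b)
E
```

```text
[0.59817297 0.2618646  0.2930258 ]
cmd [0.856, 0.773, 0.548] [-0.059, 0.617, -0.11] rows~ 4.6
cmd [-0.069, -0.01, 0.495] [0.0, 0.0, 0.0] rows~ 1.8
```

Emit:
{"fn": "apply_moves", "kwargs": {"commands": [[-0.5,0.2,0.2,0.12,-0.01,0.15,-0.03],[-0.5,0.43,0.4,0.27,-0.03,0.3,-0.05],[-0.5,0.65,0.6,0.4,-0.05,0.45,-0.08],[-0.5,0.86,0.77,0.55,-0.06,0.62,-0.11],[-0.5,0.86,0.77,0.55,-0.06,0.62,-0.11],[-0.5,0.86,0.77,0.55,-0.06,0.62,-0.11]]}}

```text
t: 7.78
ee_pos: [0.4974, 0.3686, 0.1607]
tcp_rot: [3.129, -0.15, -3.001]
force: [0.3, -1.4, -1.9]
width: 0.0592
finger_force: 53.4
```

Emit:
{"fn": "apply_moves", "kwargs": {"commands": [[-0.5,-0.03,0,0.25,0,0,0],[-0.5,-0.07,0,0.4,0,0,0],[-0.5,-0.07,0,0.48,0,0,0],[-0.5,-0.07,0,0.48,0,0,0]]}}

```text
t: 8.12
ee_pos: [0.5002, 0.3677, 0.0913]
tcp_rot: [3.128, -0.144, -3.002]
force: [-1.6, -0.1, -1.7]
width: 0.0589
finger_force: 53.4
```

Emit:
{"fn": "apply_moves", "kwargs": {"commands": [[-0.5,0,0,0.03,0,0,0],[-0.5,0,0,0.06,0,0,0],[-0.5,0,0,0.06,0,0,0]]}}

```text
t: 8.37
ee_pos: [0.5022, 0.3697, 0.0885]
tcp_rot: [3.123, -0.134, -3.001]
force: [-0.3, -1.9, 4.9]
width: 0.0595
finger_force: 54.1
```

Now in contact with the table. Release, then lift to look, leaning back over the robot side.

Emit:
{"fn": "apply_moves", "kwargs": {"commands": [[0.2,0,0,0.04,0,0,0],[1,0,0,0.04,0,0,0],[1,0,0,0.04,0,0,0],[1,0,0,0.04,0,0,0],[1,0,0,-0.3,0,-0.1,0],[1,0.2,0,-0.6,0,-0.2,0],[1,0.4,0,-0.9,0,-0.2,0],[1,0.5,0,-1,0,-0.2,0],[1,0.5,0,-1,0,-0.2,0],[1,0.5,0,-1,0,-0.2,0]]}}

```text
t: 9.2
ee_pos: [0.4484, 0.3604, 0.2491]
tcp_rot: [3.119, 0.027, -3.003]
force: [0.2, 0.1, -0.8]
width: 0.0853
finger_force: 0.0
```

```bash
python3 - <<'E'
from h import *
print(robot.sense()["ee_pos"],robot.sense()["tcp_rot"])
w=cam("wrist");cups(w,200);print();cups(cam("top"),155)
cv2.imwrite("pics/w6.png",w["image"][:,:,::-1])
E
```

```text
[0.44838932 0.36036585 0.24911556] [ 3.11883476  0.02692356 -3.00331257]
[416. 392.] c 639 497 LxW 61 23 mouth 162.8
[317. 260.] c 502 372 LxW 111 61 mouth 188.3
[122. 191.] c 456 190 LxW 120 63 mouth 135.2

[481. 265.] c 421 -277 LxW 96 67 mouth 227.2
[387. 260.] c 427 -75 LxW 88 64 mouth 219.9
[264. 247.] c 453 194 LxW 87 63 mouth 136.1
[193.  63.] c 854 362 LxW 159 107 mouth 184.3
```

```bash
cat >> h.py <<'E'
def lean(h,tilt,fl=0): return R.from_euler('z',h,degrees=True)*R.from_euler('y',-tilt,degrees=True)*R.from_euler('x',180,degrees=True)*R.from_euler('z',fl,degrees=True)
B=25
def pick(c,m,fl,off=.005,up=0,frm=None):
    "c: cup centre xy, m: true mouth heading deg; tool leans towards the mouth"
    Rt=lean(m,B,fl);a=np.radians(m);g=np.array([c[0]-off*np.cos(a),c[1]-off*np.sin(a),.032])
    r=to(g-.0545*Rt.apply([0,0,1])+[0,0,up],Rt,frm);print("pick",r[0].round(4));return r
def hang(n,k,fl,frm=None,off=.005,x=0.,reach=.0565):
    Rt=lean(0,45-B,fl);c=np.array(tips[n])+Z*(k+off)+x*np.array([.7071,0,-.7071])
    r=to(c-reach*Rt.apply([0,0,1]),Rt,frm);print("hang",n,k,r[0].round(4));return r
def cupat(n,fl,off=.005,reach=.0565):
    s=robot.sense();Rt=R.from_euler('xyz',s["tcp_rot"]);ax=-(Rt*lean(0,45-B,fl).inv()).apply(-Z)
    c=s["ee_pos"]+reach*Rt.apply([0,0,1])-off*ax;d=c-tips[n]
    print("cup rel peg: x %.1f y %.1f z %.1f mm, off-axis %.1f deg"%(1e3*d@[.7071,0,-.7071],1e3*d[1],1e3*d@Z,np.degrees(np.arccos(min(1,ax@Z)))),"F",s["force"].round(1),"w",round(s["width"],4),"j",s["joints"].round(2))
E
python3 - <<'E'
from h import *
a=pick((.496,.371),8.3,180,up=.09);pick((.496,.371),8.3,180,frm=a)
E
```

```text
cmd [-0.126, 0.021, 0.491] [0.023, -0.529, -0.014] rows~ 3.3
pick [0.4683 0.367  0.1714]
cmd [0.254, 0.0, 0.544] [0.0, 0.0, 0.0] rows~ 2.2
pick [0.4683 0.367  0.0814]
```

Emit:
{"fn": "apply_moves", "kwargs": {"commands": [[1,-0.04,0,0.15,0,-0.15,0],[1,-0.08,0.01,0.3,0.01,-0.3,-0.01],[1,-0.13,0.02,0.45,0.02,-0.45,-0.01],[1,-0.13,0.02,0.49,0.02,-0.53,-0.01],[1,-0.13,0.02,0.49,0.02,-0.53,-0.01],[1,-0.13,0.02,0.49,0.02,-0.53,-0.01]]}}

```text
t: 9.8
ee_pos: [0.4677, 0.3664, 0.1688]
tcp_rot: [-3.141, 0.43, -2.999]
force: [1.1, -0.2, 1.5]
width: 0.0855
finger_force: 0.0
```

```bash
python3 - <<'E'
from h import *
pick((.496,.371),8.3,180)
w=cam("wrist");cups(w,200)
E
```

```text
cmd [0.239, 0.003, 0.532] [-0.001, -0.008, -0.002] rows~ 2.1
pick [0.4683 0.367  0.0814]
[317. 192.] c 504 372 LxW 127 63 mouth 188.4
[59. 83.] c 461 223 LxW 109 36 mouth 155.8
```

Emit:
{"fn": "apply_moves", "kwargs": {"commands": [[1,0.12,0,0.26,0,0,0],[1,0.2,0,0.45,0,0,0],[1,0.24,0,0.53,0,0,0],[1,0.24,0,0.53,0,0,0],[-0.5,0.24,0,0.53,0,0,0],[-0.5,0.24,0,0.53,0,0,0],[-0.5,0.24,0,0.53,0,0,0],[-0.5,0.24,0,0.53,0,0,0],[-0.5,0.24,0,0.53,0,0,0],[-0.5,0.24,0,0.53,0,0,0]], "grip_force": 60}}

```text
t: 10.68
ee_pos: [0.4709, 0.3682, 0.0867]
tcp_rot: [3.136, 0.44, -3.002]
force: [0.7, -1.3, 6.9]
width: 0.0586
finger_force: 66.8
```

```bash
python3 - <<'E'
from h import *
a=to([.50,.33,.27],rot(180-80,0)); b=to([.55,.25,.30],rot(20,0),a); c=hang(4,.11,0,b); hang(4,-.03,0,c)
E
```

```text
cmd [-0.662, -0.273, -1.04] [0.435, 0.44, 1.923] rows~ 12.7
cmd [-0.583, 0.236, -0.2] [0.0, -0.0, 1.778] rows~ 11.2
cmd [1.037, 0.931, 0.237] [-0.078, 0.44, 0.44] rows~ 5.1
hang 4 0.11 [0.744  0.172  0.2644]
cmd [-0.846, -0.0, 0.394] [0.0, 0.0, 0.0] rows~ 3.4
hang 4 -0.03 [0.645  0.172  0.1654]
```

Emit:
{"fn": "apply_moves", "kwargs": {"commands": [[-0.5,-0.12,0,-0.25,0,0,0],[-0.5,-0.25,0,-0.5,0,0,0],[-0.5,-0.4,-0.1,-0.75,0.04,0.04,0.15],[-0.5,-0.6,-0.25,-1,0.08,0.08,0.32],[-0.5,-0.66,-0.27,-1,0.11,0.11,0.48],[-0.5,-0.66,-0.27,-1,0.15,0.15,0.64],[-0.5,-0.66,-0.27,-1,0.19,0.19,0.8],[-0.5,-0.66,-0.27,-1,0.22,0.22,0.96],[-0.5,-0.66,-0.27,-1,0.22,0.22,0.96]]}}

```text
t: 11.43
ee_pos: [0.5016, 0.3307, 0.2624]
tcp_rot: [3.053, 0.216, 2.491]
force: [0.7, 0.9, -1.2]
width: 0.0592
finger_force: 66.1
```

```bash
python3 - <<'E'
from h import *
s=robot.sense();print(s["joints"].round(2))
b=to([.53,.28,.30],rot(70,0))
E
```

```text
[ 0.55  0.28  1.62 -0.19  1.08 -0.3 ]
cmd [-0.4, -0.139, -0.182] [0.271, 0.166, 1.62] rows~ 10.4
```

Emit:
{"fn": "apply_moves", "kwargs": {"commands": [[-0.5,-0.1,-0.04,-0.05,0.03,0.02,0.15],[-0.5,-0.2,-0.08,-0.1,0.05,0.03,0.3],[-0.5,-0.3,-0.12,-0.15,0.08,0.05,0.45],[-0.5,-0.4,-0.14,-0.18,0.1,0.06,0.6],[-0.5,-0.4,-0.14,-0.18,0.13,0.08,0.76],[-0.5,-0.4,-0.14,-0.18,0.15,0.09,0.9],[-0.5,-0.4,-0.14,-0.18,0.17,0.1,1],[-0.5,-0.4,-0.14,-0.18,0.17,0.1,1]]}}

```text
t: 12.1
ee_pos: [0.53, 0.2797, 0.2994]
tcp_rot: [3.076, 0.071, 1.709]
force: [1.1, 0.4, -0.9]
width: 0.0588
finger_force: 66.1
```

```bash
python3 - <<'E'
from h import *
s=robot.sense();print(s["joints"].round(2))
a=to([.60,.25,.32],lean(35,10));b=to([.66,.2,.33],lean(0,20),a);hang(4,.11,0,b,off=0,reach=.0615)
E
```

```text
[ 0.41  0.3   1.48 -0.09  1.31  0.29]
cmd [-0.269, 0.441, -0.09] [0.001, 0.234, 1.408] rows~ 9.0
cmd [0.146, 0.502, -0.042] [-0.202, 0.215, 0.752] rows~ 5.1
cmd [0.346, 0.187, 0.583] [0.0, 0.0, 0.0] rows~ 2.5
hang 4 0.11 [0.7387 0.172  0.2656]
```

Emit:
{"fn": "apply_moves", "kwargs": {"commands": [[-0.5,-0.05,0.1,-0.02,0,0.03,0.15],[-0.5,-0.1,0.2,-0.04,0,0.05,0.3],[-0.5,-0.2,0.3,-0.06,0,0.08,0.45],[-0.5,-0.27,0.44,-0.09,0,0.1,0.6],[-0.5,-0.27,0.44,-0.09,0,0.13,0.76],[-0.5,-0.27,0.44,-0.09,0,0.15,0.9],[-0.5,-0.27,0.44,-0.09,0,0.17,1],[-0.5,-0.27,0.44,-0.09,0,0.17,1]]}}

```text
t: 12.77
ee_pos: [0.5991, 0.2498, 0.32]
tcp_rot: [3.094, -0.116, 0.936]
force: [0.6, -0.5, -0.7]
width: 0.0587
finger_force: 66.0
```

```bash
python3 - <<'E'
from h import *
s=robot.sense();print(s["joints"].round(2))
b=to([.69,.185,.33],lean(0,20));hang(4,.11,0,b,off=0,reach=.0615)
E
```

```text
[0.27 0.33 1.4  0.03 1.3  0.9 ]
cmd [0.019, 0.746, -0.03] [-0.219, 0.248, 1.167] rows~ 7.6
cmd [0.158, 0.087, 0.515] [0.0, 0.0, 0.0] rows~ 2.0
hang 4 0.11 [0.7387 0.172  0.2656]
```

Emit:
{"fn": "apply_moves", "kwargs": {"commands": [[-0.5,0,0.15,0,-0.03,0.04,0.17],[-0.5,0,0.3,0,-0.06,0.07,0.34],[-0.5,0.01,0.45,-0.02,-0.1,0.11,0.5],[-0.5,0.02,0.6,-0.03,-0.13,0.14,0.67],[-0.5,0.02,0.75,-0.03,-0.16,0.18,0.84],[-0.5,0.02,0.75,-0.03,-0.19,0.21,1],[-0.5,0.02,0.75,-0.03,-0.19,0.21,1]]}}

```text
t: 13.35
ee_pos: [0.6912, 0.1844, 0.3298]
tcp_rot: [3.118, -0.319, 0.137]
force: [-0.7, 0.6, -1.4]
width: 0.0584
finger_force: 66.0
```

```bash
python3 - <<'E'
from h import *
s=robot.sense();print(s["joints"].round(2))
a=hang(4,.10,0,off=0,reach=.0615);a=hang(4,.06,0,a,off=0,reach=.0615)
E
```

```text
[ 0.18  0.35  1.37 -0.04  1.1   1.63]
cmd [0.094, 0.106, 0.534] [-0.027, 0.036, 0.165] rows~ 2.0
hang 4 0.1 [0.7317 0.172  0.2585]
cmd [-0.242, -0.0, 0.113] [0.0, 0.0, 0.0] rows~ 1.0
hang 4 0.06 [0.7034 0.172  0.2302]
```

Emit:
{"fn": "apply_moves", "kwargs": {"commands": [[-0.5,0.05,0.05,0.2,-0.03,0.04,0.16],[-0.5,0.09,0.11,0.4,-0.03,0.04,0.16],[-0.5,0.09,0.11,0.53,-0.03,0.04,0.16],[-0.5,0.09,0.11,0.53,-0.03,0.04,0.16],[-0.5,-0.15,0.11,0.65,-0.03,0.04,0.16],[-0.5,-0.15,0.11,0.65,-0.03,0.04,0.16],[-0.5,-0.15,0.11,0.65,-0.03,0.04,0.16]]}}

```text
t: 13.93
ee_pos: [0.6982, 0.1678, 0.2279]
tcp_rot: [3.136, -0.343, 0.009]
force: [0.7, 0.2, -0.4]
width: 0.0586
finger_force: 66.0
```

```bash
python3 - <<'E'
from h import *
cupat(4,0,0,.0615)
a=hang(4,.0,0,off=0,reach=.0615);a=hang(4,-.04,0,a,off=0,reach=.0615)
f=lambda c,r:cv2.resize(cam(c)["image"][r[0]:r[1],r[2]:r[3]],(400,300),interpolation=2)
cv2.imwrite("pics/k.png",np.hstack([f("scene",(220,340,310,470)),f("wrist",(0,480,0,640))])[:,:,::-1])
E
```

```text
cup rel peg: x -2.2 y -4.3 z 54.4 mm, off-axis 0.7 deg F [ 0.7  0.2 -0.4] w 0.0586 j [ 0.16  0.41  1.54 -0.07  0.86  1.76]
cmd [-0.324, -0.031, 0.168] [0.003, 0.008, 0.011] rows~ 1.3
hang 4 0.0 [0.661  0.172  0.1878]
cmd [-0.242, -0.0, 0.113] [0.0, 0.0, 0.0] rows~ 1.0
hang 4 -0.04 [0.6327 0.172  0.1595]
```

View pics/k.png

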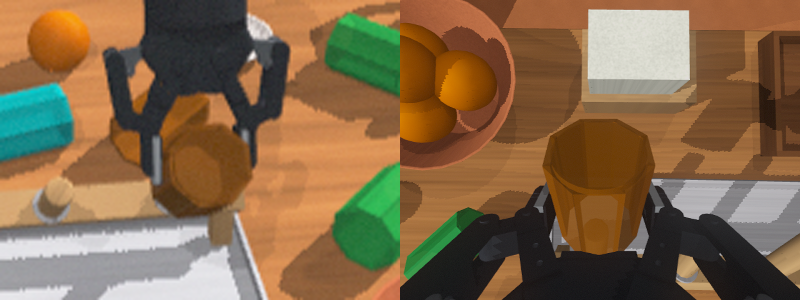

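The scene crop shows the end facing the camera at (208,170) as a more even, closed face. The cup sits on the line of peg 4. I'll insert it.

Emit:
{"fn": "apply_moves", "kwargs": {"commands": [[-0.5,-0.06,-0.02,0.03,0,0,0],[-0.5,-0.12,-0.03,0.06,0,0,0],[-0.5,-0.18,-0.03,0.09,0,0,0],[-0.5,-0.24,-0.03,0.12,0,0,0],[-0.5,-0.32,-0.03,0.16,0,0,0],[-0.5,-0.32,-0.03,0.16,0,0,0]]}}

```text
t: 14.53
ee_pos: [0.6621, 0.1719, 0.1887]
tcp_rot: [3.137, -0.345, 0.007]
force: [-1.2, -0.0, -2.6]
width: 0.0588
finger_force: 66.1
```

```bash
python3 - <<'E'
from h import *
cupat(4,0,0,.0615)
a=hang(4,-.04,0,off=0,reach=.0615)
E
```

```text
cup rel peg: x 0.0 y -0.2 z 1.2 mm, off-axis 0.6 deg F [-1.2 -0.  -2.6] w 0.0588 j [ 0.18  0.4   1.67 -0.09  0.74  1.8 ]
cmd [-0.25, -0.003, 0.117] [0.002, 0.006, 0.008] rows~ 1.0
hang 4 -0.04 [0.6327 0.172  0.1595]
```

It goes over the peg freely, so the mouth direction is confirmed. Pushing home.

Emit:
{"fn": "apply_moves", "kwargs": {"commands": [[-0.5,-0.07,0,0.03,0,0,0],[-0.5,-0.14,0,0.06,0,0,0],[-0.5,-0.2,0,0.09,0,0,0],[-0.5,-0.25,0,0.12,0,0,0],[-0.5,-0.27,0,0.13,0,0,0],[-0.5,-0.27,0,0.13,0,0,0]]}}

```text
t: 15.03
ee_pos: [0.6373, 0.1721, 0.1618]
tcp_rot: [3.14, -0.361, 0.006]
force: [3.6, -0.8, 1.7]
width: 0.0587
finger_force: 66.3
```

```bash
python3 - <<'E'
from h import *
cupat(4,0,0,.0615)
E
```

```text
cup rel peg: x 1.9 y 0.1 z -34.5 mm, off-axis 0.8 deg F [ 3.6 -0.8  1.7] w 0.0587 j [ 0.19  0.39  1.77 -0.11  0.63  1.83]
```

Emit:
{"fn": "apply_moves", "kwargs": {"commands": [[-0.5,-0.03,0,0.01,0,0,0],[-0.5,-0.05,0,0.02,0,0,0],[-0.5,-0.05,0,0.02,0,0,0],[-0.5,-0.03,0,0.06,0,0,0],[-0.5,-0.02,0,0.08,0,0,0],[-0.5,-0.02,0,0.08,0,0,0]]}}

```text
t: 15.53
ee_pos: [0.6439, 0.1728, 0.1544]
tcp_rot: [-3.141, -0.374, 0.006]
force: [7.9, 0.1, 11.2]
width: 0.0585
finger_force: 67.3
```

```bash
python3 - <<'E'
from h import *
cupat(4,0,0,.0615)
E
```

```text
cup rel peg: x 12.2 y 1.0 z -34.3 mm, off-axis 1.5 deg F [ 7.9  0.1 11.2] w 0.0585 j [ 0.19  0.4   1.77 -0.12  0.6   1.84]
```

Home: it bears on the peg's end with about 13 N. Release and back off along the fingers.

Emit:
{"fn": "apply_moves", "kwargs": {"commands": [[0.9,-0.02,0,0.08,0,0,0],[0.9,0,0,0,0,0,0],[0.9,0,0,0,0,0,0],[0.9,0,0,-0.2,0,0,0],[0.9,0,0,-0.45,0,0,0],[0.9,0,0,-0.7,0,0,0],[0.9,0,0,-0.95,0,0,0],[0.9,0,0,-1,0,0,0]]}}

```text
t: 16.2
ee_pos: [0.5851, 0.1727, 0.2954]
tcp_rot: [3.141, -0.364, 0.006]
force: [0.1, -0.1, -0.8]
width: 0.0809
finger_force: 0.0
```

```bash
python3 - <<'E'
from h import *
print(robot.sense()["joints"].round(2))
t=cam("top");cups(t,155,300);print();cups(cam("wrist"),195)
a=to([.50,.20,.30],rot(60)) 
pick((.451,.192),-44,180,up=.09,frm=a)
s=cam("scene");im=np.hstack([cv2.resize(s["image"][220:340,310:470],(400,300)),cv2.resize(t["image"][90:240,180:380],(400,300))]);cv2.imwrite("pics/l.png",im[:,:,::-1])
E
```

```text
[ 0.21  0.2   1.68 -0.09  0.91  1.82]
[483. 263.] c 421 -277 LxW 96 67 mouth 227.2
[387. 260.] c 427 -75 LxW 88 64 mouth 219.9
[266. 246.] c 453 194 LxW 87 63 mouth 136.5
[123. 148.] c 658 516 LxW 72 51 mouth 197.5
[275. 122.] c 717 183 LxW 64 52 mouth 91.5
[193.  64.] c 854 363 LxW 159 110 mouth 184.3

[315. 392.] c 490 179 LxW 57 32 mouth 260.0
[ 15. 227.] c 656 494 LxW 60 29 mouth 183.1
[313. 200.] c 677 175 LxW 124 79 mouth 180.0
[119.  66.] c 838 387 LxW 153 132 mouth 90.3
cmd [-0.508, -0.187, -0.252] [0.24, -0.414, -1.311] rows~ 8.8
cmd [-0.164, -0.438, 0.857] [-0.368, -0.471, -1.66] rows~ 11.1
pick [0.4308 0.2115 0.1714]
```

```bash
cat >> h.py <<'E'
def check(n):
    for nm,lo in(("top",155),("scene",165)):
        c=cam(nm);h=cv2.cvtColor(c["image"],cv2.COLOR_RGB2HSV);m=cv2.morphologyEx(cv2.inRange(h,(7,lo,30),(18,255,215)),cv2.MORPH_OPEN,np.ones((3,3)))
        X=np.array([.7071,0,-.7071]);o=[]
        for k in(-.0375,-.025):
            ce=np.array(tips[n])+k*Z+.014*X
            P=np.array([proj(c,ce+e*Z+.0325*(X*np.cos(a)+np.array([0,1,0])*np.sin(a))) for e in(-.0425,.0425) for a in np.pi/8+np.arange(8)*np.pi/4])
            o.append((P.min(0).round(),P.max(0).round()))
        c0=((o[0][0]+o[0][1])/2).astype(int)
        for k in cv2.findContours(m,0,2)[0]:
            x,y,w,h_=cv2.boundingRect(k)
            if cv2.contourArea(k)>200 and x-5<c0[0]<x+w+5 and y-5<c0[1]<y+h_+5: print(nm,"seen",(x,y),(x+w,y+h_))
        print(nm,"home",o[0],"12mm short",o[1])
E
python3 -c "
from h import *
check(4)"
```

```text
top seen (261, 113) (291, 140)
top home (array([262., 114.]), array([293., 164.])) 12mm short (array([261., 108.]), array([293., 159.]))
scene seen (372, 284) (404, 316)
scene home (array([365., 283.]), array([402., 318.])) 12mm short (array([366., 282.]), array([404., 317.]))
```

Seen edges match the fully-home prediction (113 against 114 px, where a cup 12 mm short would be at 108). On to cup C.

Emit:
{"fn": "apply_moves", "kwargs": {"commands": [[1,-0.1,-0.03,-0.06,0.03,-0.05,-0.16],[1,-0.2,-0.06,-0.12,0.06,-0.1,-0.32],[1,-0.3,-0.1,-0.18,0.09,-0.15,-0.48],[1,-0.4,-0.15,-0.25,0.12,-0.2,-0.64],[1,-0.51,-0.19,-0.25,0.15,-0.25,-0.8],[1,-0.51,-0.19,-0.25,0.18,-0.31,-1],[1,-0.51,-0.19,-0.25,0.18,-0.31,-1],[1,-0.51,-0.19,-0.25,0.18,-0.31,-1]]}}

```text
t: 17.12
ee_pos: [0.4999, 0.2001, 0.2944]
tcp_rot: [3.109, -0.076, 0.804]
force: [-0.2, 0.4, 0.7]
width: 0.0852
finger_force: 0.0
```

```bash
python3 - <<'E'
from h import *
to([.42,.215,.28],rot(110)) 
E
```

```text
cmd [-0.304, -0.455, 0.058] [0.091, -0.063, -1.421] rows~ 9.0
```

Emit:
{"fn": "apply_moves", "kwargs": {"commands": [[1,-0.1,-0.1,0.02,0.02,-0.02,-0.16],[1,-0.2,-0.2,0.05,0.03,-0.03,-0.32],[1,-0.3,-0.3,0.05,0.04,-0.04,-0.48],[1,-0.3,-0.45,0.05,0.05,-0.05,-0.64],[1,-0.3,-0.45,0.05,0.06,-0.05,-0.8],[1,-0.3,-0.45,0.05,0.07,-0.05,-1],[1,-0.3,-0.45,0.05,0.07,-0.05,-1],[1,-0.3,-0.45,0.05,0.07,-0.05,-1]]}}

```text
t: 17.78
ee_pos: [0.4201, 0.2149, 0.282]
tcp_rot: [3.127, -0.016, 1.587]
force: [-0.1, 0.1, -0.3]
width: 0.0852
finger_force: 0.0
```

```bash
python3 - <<'E'
from h import *
cups(cam("wrist"),200);cups(cam("top"),155)
pick((.451,.192),-44,180,up=.09)
E
```

```text
[193. 296.] c 296 123 LxW 72 54 mouth 182.8
[596. 285.] c 727 132 LxW 114 75 mouth 106.5
[355. 245.] c 455 190 LxW 102 63 mouth 135.1
[483. 263.] c 421 -277 LxW 96 67 mouth 227.5
[387. 258.] c 427 -75 LxW 88 65 mouth 219.9
[273. 135.] c 687 182 LxW 111 64 mouth 181.5
[190.  65.] c 852 364 LxW 157 112 mouth 184.3
cmd [-0.035, 0.059, 0.74] [-0.193, -0.538, -0.994] rows~ 7.2
pick [0.4308 0.2115 0.1714]
```

```bash
python3 - <<'E'
from h import *
w=cam("wrist")["image"][:,:,::-1];w1=cv2.imread("pics/w1.png");s0=cv2.imread("pics/scene0.png");t=cv2.imread("pics/top0.png")
f=lambda i,x,y,r:cv2.convertScaleAbs(cv2.resize(i[y-r:y+r,x-r:x+r],(260,290),interpolation=2),alpha=1.4)
o=np.vstack([np.hstack([f(w,355,245,80),f(w1,302,287,60),f(s0,450,272,27)]),np.hstack([f(s0,373,267,27),f(s0,263,269,27),f(s0,181,274,27)])])
cv2.imwrite("pics/m.png",o)
E
```

```text
(no output)
```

View pics/m.png

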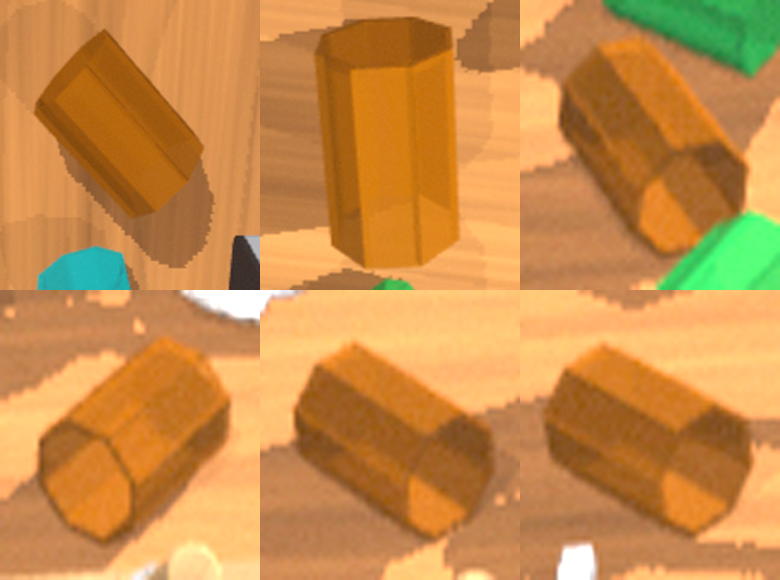

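All four show the same pattern. For C in the first crop, the inner cavity starts inset from the robot-side end at (70,80). So its base is towards the robot and its mouth is at heading -44°. I'll go down.

Emit:
{"fn": "apply_moves", "kwargs": {"commands": [[1,0,0.01,0.1,-0.03,-0.08,-0.14],[1,0,0.02,0.2,-0.06,-0.16,-0.28],[1,-0.01,0.03,0.3,-0.08,-0.23,-0.43],[1,-0.02,0.04,0.4,-0.11,-0.31,-0.57],[1,-0.03,0.05,0.5,-0.14,-0.39,-0.71],[1,-0.03,0.06,0.6,-0.17,-0.47,-0.85],[1,-0.03,0.06,0.74,-0.19,-0.54,-0.99],[1,-0.03,0.06,0.74,-0.19,-0.54,-0.99],[1,-0.03,0.06,0.74,-0.19,-0.54,-0.99]]}}

```text
t: 18.68
ee_pos: [0.4299, 0.2123, 0.1714]
tcp_rot: [-3.137, 0.436, 2.374]
force: [0.4, -0.0, 0.7]
width: 0.0851
finger_force: 0.0
```

```bash
python3 - <<'E'
from h import *
cups(cam("wrist"),200);print(robot.sense()["joints"].round(2))
pick((.451,.192),-44,180)
E
```

```text
[511. 451.] c 1099 24 LxW 353 104 mouth 165.8
[ 85. 348.] c 422 -210 LxW 410 89 mouth 90.8
[328. 177.] c 460 187 LxW 131 63 mouth 135.1
[ 47. 108.] c 315 115 LxW 87 38 mouth 103.3
[ 0.56  0.25  1.99 -0.57  0.87  0.13]
cmd [0.254, -0.007, 0.553] [-0.002, 0.0, -0.003] rows~ 2.2
pick [0.4308 0.2115 0.0814]
```

Emit:
{"fn": "apply_moves", "kwargs": {"commands": [[1,0.12,0,0.26,0,0,0],[1,0.2,0,0.45,0,0,0],[1,0.24,0,0.55,0,0,0],[1,0.24,0,0.55,0,0,0],[-0.5,0.24,0,0.55,0,0,0],[-0.5,0.24,0,0.55,0,0,0],[-0.5,0.24,0,0.55,0,0,0],[-0.5,0.24,0,0.55,0,0,0],[-0.5,0.24,0,0.55,0,0,0],[-0.5,0.24,0,0.55,0,0,0]]}}

```text
t: 19.57
ee_pos: [0.4345, 0.2116, 0.0848]
tcp_rot: [3.137, 0.439, 2.371]
force: [-0.1, 1.3, 8.1]
width: 0.0588
finger_force: 65.6
```

```bash
python3 - <<'E'
from h import *
a=to([.46,.18,.22],lean(-44,15,180));b=to([.50,.17,.30],rot(80),a);c=to([.56,.12,.32],rot(25,0),b);
E
```

```text
cmd [-0.627, -0.029, -0.701] [0.005, 0.226, -0.003] rows~ 3.4
cmd [-0.368, 0.137, -0.454] [0.163, 0.306, 1.237] rows~ 8.1
cmd [-0.259, 0.452, -0.133] [-0.0, -0.0, 1.222] rows~ 7.7
```

Emit:
{"fn": "apply_moves", "kwargs": {"commands": [[-0.5,-0.15,0,-0.25,0,0,0],[-0.5,-0.3,0,-0.5,0,0,0],[-0.5,-0.5,0,-0.7,0,0.1,0.1],[-0.5,-0.7,0,-0.9,0.03,0.15,0.25],[-0.5,-0.8,0,-1,0.06,0.2,0.4],[-0.5,-0.8,0,-1,0.08,0.25,0.55],[-0.5,-0.8,0,-1,0.1,0.3,0.7],[-0.5,-0.8,0,-1,0.12,0.35,0.85],[-0.5,-0.8,0,-1,0.12,0.35,0.85]]}}

```text
t: 20.32
ee_pos: [0.4657, 0.1788, 0.2705]
tcp_rot: [3.043, 0.116, 1.691]
force: [0.5, 0.6, -1.3]
width: 0.0588
finger_force: 65.5
```

```bash
python3 - <<'E'
from h import *
print(robot.sense()["joints"].round(2))
b=to([.56,.13,.32],rot(45));c=to([.68,.075,.33],lean(5,20),b)
E
```

```text
[ 0.3   0.16  1.76 -0.14  1.15  0.23]
cmd [-0.434, 0.61, -0.223] [0.183, 0.081, 1.159] rows~ 7.4
cmd [0.306, 0.825, -0.067] [-0.155, 0.426, 0.88] rows~ 6.2
```

Emit:
{"fn": "apply_moves", "kwargs": {"commands": [[-0.5,-0.07,0.08,-0.1,0.03,0.01,0.16],[-0.5,-0.14,0.18,-0.22,0.06,0.02,0.33],[-0.5,-0.22,0.28,-0.22,0.08,0.03,0.5],[-0.5,-0.3,0.38,-0.22,0.1,0.05,0.66],[-0.5,-0.36,0.5,-0.22,0.13,0.06,0.83],[-0.5,-0.43,0.61,-0.22,0.16,0.07,1],[-0.5,-0.43,0.61,-0.22,0.16,0.07,1],[-0.5,-0.43,0.61,-0.22,0.16,0.07,1]]}}

```text
t: 20.98
ee_pos: [0.5607, 0.1312, 0.3181]
tcp_rot: [3.124, 0.014, 0.914]
force: [-0.4, 0.2, -1.3]
width: 0.059
finger_force: 65.5
```

```bash
python3 - <<'E'
from h import *
c=to([.69,.067,.33],lean(0,20));hang(3,.10,0,c,off=0,reach=.0605)
E
```

```text
cmd [0.186, 0.945, -0.065] [-0.174, 0.419, 1.157] rows~ 7.8
cmd [0.095, -0.0, 0.545] [0.0, 0.0, 0.0] rows~ 2.0
hang 3 0.1 [0.7313 0.067  0.2581]
```

Emit:
{"fn": "apply_moves", "kwargs": {"commands": [[-0.5,0.03,0.15,0,-0.02,0.06,0.16],[-0.5,0.06,0.3,-0.02,-0.05,0.12,0.32],[-0.5,0.1,0.47,-0.03,-0.07,0.18,0.48],[-0.5,0.13,0.63,-0.04,-0.1,0.24,0.66],[-0.5,0.16,0.8,-0.06,-0.12,0.3,0.83],[-0.5,0.19,0.94,-0.06,-0.15,0.36,1],[-0.5,0.19,0.94,-0.06,-0.15,0.36,1],[-0.5,0.19,0.94,-0.06,-0.15,0.36,1]]}}

```text
t: 21.65
ee_pos: [0.6875, 0.0689, 0.3287]
tcp_rot: [3.118, -0.3, 0.131]
force: [-0.7, 1.6, -1.2]
width: 0.059
finger_force: 65.5
```

```bash
python3 - <<'E'
from h import *
c=hang(3,.10,0,off=0,reach=.0605);hang(3,.055,0,c,off=0,reach=.0605);hang(3,.055,0,off=0,reach=.0605)
E
```

```text
cmd [0.136, 0.038, 0.536] [-0.024, 0.061, 0.159] rows~ 2.0
hang 3 0.1 [0.7313 0.067  0.2581]
cmd [-0.272, -0.0, 0.127] [0.0, 0.0, 0.0] rows~ 1.1
hang 3 0.055 [0.6995 0.067  0.2262]
cmd [-0.128, 0.007, 0.676] [-0.024, 0.061, 0.159] rows~ 2.5
hang 3 0.055 [0.6995 0.067  0.2262]
```

Emit:
{"fn": "apply_moves", "kwargs": {"commands": [[-0.5,0.06,0.02,0.2,-0.02,0.06,0.16],[-0.5,0.14,0.04,0.4,-0.02,0.06,0.16],[-0.5,0.14,0.04,0.54,-0.02,0.06,0.16],[-0.5,0.14,0.04,0.54,-0.02,0.06,0.16],[-0.5,0,0.02,0.6,-0.02,0.06,0.16],[-0.5,-0.13,0.01,0.68,-0.02,0.06,0.16],[-0.5,-0.13,0.01,0.68,-0.02,0.06,0.16],[-0.5,-0.13,0.01,0.68,-0.02,0.06,0.16]]}}

```text
t: 22.32
ee_pos: [0.6998, 0.0669, 0.2267]
tcp_rot: [-3.138, -0.349, -0.0]
force: [0.8, -0.7, -0.9]
width: 0.0586
finger_force: 65.5
```

```bash
python3 - <<'E'
from h import *
cupat(3,0,0,.0605);hang(3,-.032,0,off=0,reach=.0605)
E
```

```text
cup rel peg: x -0.2 y 0.1 z 55.5 mm, off-axis 0.4 deg F [ 0.8 -0.7 -0.9] w 0.0586 j [-0.01  0.38  1.59  0.01  0.82  1.56]
cmd [-0.528, 0.0, 0.248] [-0.004, 0.001, -0.0] rows~ 2.1
hang 3 -0.032 [0.638  0.067  0.1647]
```

Emit:
{"fn": "apply_moves", "kwargs": {"commands": [[-0.5,-0.08,0,0.04,0,0,0],[-0.5,-0.16,0,0.08,0,0,0],[-0.5,-0.24,0,0.11,0,0,0],[-0.5,-0.32,0,0.15,0,0,0],[-0.5,-0.4,0,0.19,0,0,0],[-0.5,-0.48,0,0.23,0,0,0],[-0.5,-0.53,0,0.25,0,0,0],[-0.5,-0.53,0,0.25,0,0,0]]}}

```text
t: 22.98
ee_pos: [0.6387, 0.0668, 0.1641]
tcp_rot: [-3.138, -0.35, -0.002]
force: [-0.5, 0.7, -2.4]
width: 0.0589
finger_force: 65.5
```

```bash
python3 - <<'E'
from h import *
cupat(3,0,0,.0605)
E
```

```text
cup rel peg: x 1.0 y -0.0 z -31.9 mm, off-axis 0.4 deg F [-0.5  0.7 -2.4] w 0.0589 j [-0.01  0.36  1.8   0.01  0.62  1.56]
```

It's in freely. Push home, then lower onto the peg.

Emit:
{"fn": "apply_moves", "kwargs": {"commands": [[-0.5,-0.04,0,0.02,0,0,0],[-0.5,-0.07,0,0.03,0,0,0],[-0.5,-0.08,0,0.04,0,0,0],[-0.5,-0.08,0,0.04,0,0,0],[-0.5,-0.06,0,0.08,0,0,0],[-0.5,-0.05,0,0.1,0,0,0],[-0.5,-0.05,0,0.1,0,0,0]]}}

```text
t: 23.57
ee_pos: [0.6446, 0.0665, 0.1532]
tcp_rot: [-3.138, -0.369, -0.003]
force: [6.1, 0.5, 7.9]
width: 0.059
finger_force: 66.2
```

```bash
python3 - <<'E'
from h import *
cupat(3,0,0,.0605)
E
```

```text
cup rel peg: x 13.3 y -0.4 z -34.4 mm, off-axis 1.2 deg F [6.1 0.5 7.9] w 0.059 j [-0.01  0.38  1.82  0.01  0.57  1.56]
```

Bearing on the end with about 10 N. Release.

Emit:
{"fn": "apply_moves", "kwargs": {"commands": [[0.9,-0.05,0,0.1,0,0,0],[0.9,0,0,0,0,0,0],[0.9,0,0,0,0,0,0],[0.9,0,0,-0.2,0,0,0],[0.9,0,0,-0.45,0,0,0],[0.9,0,0,-0.7,0,0,0],[0.9,0,0,-0.95,0,0,0],[0.9,0,0,-1,0,0,0]]}}

```text
t: 24.23
ee_pos: [0.588, 0.0663, 0.2964]
tcp_rot: [-3.138, -0.365, -0.003]
force: [0.4, -0.7, -0.1]
width: 0.0813
finger_force: 0.0
```

```bash
python3 - <<'E'
from h import *
print(robot.sense()["joints"].round(2))
check(3);check(4)
cups(cam("top"),155)
a=to([.40,-.08,.27],rot(40)) 
pick((.425,-.073),40,0,up=.09,frm=a)
E
```

```text
[-0.01  0.16  1.73  0.01  0.89  1.56]
top home (array([313., 115.]), array([343., 166.])) 12mm short (array([313., 110.]), array([344., 161.]))
scene seen (318, 288) (350, 314)
scene home (array([316., 287.]), array([350., 321.])) 12mm short (array([316., 286.]), array([351., 321.]))
top seen (261, 113) (291, 163)
top home (array([262., 114.]), array([293., 164.])) 12mm short (array([261., 108.]), array([293., 159.]))
scene seen (371, 284) (404, 315)
scene home (array([365., 283.]), array([402., 318.])) 12mm short (array([366., 282.]), array([404., 317.]))
[484. 266.] c 421 -277 LxW 96 67 mouth 227.0
[397. 257.] c 427 -76 LxW 87 63 mouth 219.7
[276. 136.] c 687 182 LxW 111 64 mouth 181.5
[193.  63.] c 853 363 LxW 159 110 mouth 184.3
cmd [-1.198, 0.977, -0.321] [0.151, -0.427, -0.883] rows~ 6.2
cmd [-0.029, 0.071, 0.657] [0.0, 0.556, 0.0] rows~ 3.5
pick [ 0.4035 -0.091   0.1714]
```

Emit:
{"fn": "apply_moves", "kwargs": {"commands": [[1,-0.25,0.2,-0.15,0.03,-0.07,-0.15],[1,-0.5,0.4,-0.3,0.05,-0.14,-0.3],[1,-0.75,0.6,-0.32,0.08,-0.21,-0.45],[1,-1,0.8,-0.32,0.1,-0.29,-0.6],[1,-1,0.97,-0.32,0.13,-0.36,-0.75],[1,-1,0.97,-0.32,0.15,-0.43,-0.88],[1,-1,0.97,-0.32,0.15,-0.43,-0.88],[1,-1,0.97,-0.32,0.15,-0.43,-0.88]]}}

```text
t: 25.15
ee_pos: [0.4289, -0.0794, 0.2795]
tcp_rot: [-3.139, 0.002, 0.694]
force: [0.8, 0.3, 0.2]
width: 0.0855
finger_force: 0.0
```

```bash
python3 - <<'E'
from h import *
cups(cam("wrist"),200);check(3);cups(cam("top"),155)
pick((.425,-.074),39.5,0,up=.09)
E
```

```text
[458. 304.] c 452 -268 LxW 97 40 mouth 266.3
[310. 219.] c 424 -78 LxW 98 61 mouth 219.8
[ 72. 183.] c 299 110 LxW 70 68 mouth 128.7
top seen (312, 114) (343, 165)
top home (array([313., 115.]), array([343., 166.])) 12mm short (array([313., 110.]), array([344., 161.]))
scene seen (319, 287) (352, 318)
scene home (array([316., 287.]), array([350., 321.])) 12mm short (array([316., 286.]), array([351., 321.]))
[326. 141.] c 686 68 LxW 111 67 mouth 181.2
[274. 134.] c 687 182 LxW 111 64 mouth 181.5
[191.  65.] c 851 367 LxW 158 118 mouth 181.5
cmd [-0.188, -0.038, 0.728] [-0.002, 0.556, 0.008] rows~ 3.5
pick [ 0.4034 -0.0918  0.1714]
```

Emit:
{"fn": "apply_moves", "kwargs": {"commands": [[1,-0.06,-0.01,0.2,0,0.15,0],[1,-0.12,-0.02,0.4,0,0.3,0.01],[1,-0.19,-0.03,0.6,0,0.45,0.01],[1,-0.19,-0.03,0.73,0,0.56,0.01],[1,-0.19,-0.03,0.73,0,0.56,0.01],[1,-0.19,-0.03,0.73,0,0.56,0.01]]}}

```text
t: 25.85
ee_pos: [0.4015, -0.0931, 0.1696]
tcp_rot: [-3.134, -0.439, 0.682]
force: [0.0, -0.5, 0.7]
width: 0.0854
finger_force: 0.0
```

```bash
python3 - <<'E'
from h import *
cups(cam("wrist"),200);print(robot.sense()["joints"].round(2))
pick((.426,-.075),39.5,0)
E
```

```text
[520. 451.] c 427 -237 LxW 33 25 mouth 227.3
[327. 309.] c 427 -76 LxW 95 62 mouth 219.5
[ 32. 262.] c 314 97 LxW 66 39 mouth 226.2
[-0.71  0.12  2.19  0.59  0.85 -0.22]
cmd [-0.243, 0.005, 0.545] [-0.003, -0.003, -0.006] rows~ 2.1
pick [ 0.4044 -0.0928  0.0814]
```

Emit:
{"fn": "apply_moves", "kwargs": {"commands": [[1,-0.12,0,0.26,0,0,0],[1,-0.2,0,0.45,0,0,0],[1,-0.24,0,0.545,0,0,0],[1,-0.24,0,0.545,0,0,0],[-0.5,-0.24,0,0.545,0,0,0],[-0.5,-0.24,0,0.545,0,0,0],[-0.5,-0.24,0,0.545,0,0,0],[-0.5,-0.24,0,0.545,0,0,0],[-0.5,-0.24,0,0.545,0,0,0],[-0.5,-0.24,0,0.545,0,0,0]]}}

```text
t: 26.73
ee_pos: [0.4064, -0.0931, 0.084]
tcp_rot: [3.139, -0.441, 0.69]
force: [0.0, -0.4, 8.9]
width: 0.0588
finger_force: 65.3
```

```bash
python3 - <<'E'
from h import *
s=robot.sense();Rt=R.from_euler('xyz',s["tcp_rot"]);z=Rt.apply([0,0,1]);l=(.03-s["ee_pos"][2])/z[2];print("reach",l,"axis at",s["ee_pos"]+l*z)
a=to([.44,-.07,.20],lean(39.5,15,0));b=to([.50,-.06,.30],rot(100),a);c=to([.56,-.05,.32],rot(150,0),b);
E
```

```text
reach 0.05972436870027794 axis at [ 0.42615948 -0.07698569  0.03      ]
cmd [0.575, 0.026, -0.584] [0.004, -0.228, -0.0] rows~ 2.9
cmd [0.512, 0.203, -0.553] [0.176, -0.302, -1.336] rows~ 8.7
cmd [-0.004, 0.405, -0.133] [-0.0, 0.0, -1.111] rows~ 7.0
```

Emit:
{"fn": "apply_moves", "kwargs": {"commands": [[-0.5,0.15,0,-0.25,0,0,0],[-0.5,0.3,0,-0.5,0,0,0],[-0.5,0.5,0,-0.7,0,-0.1,-0.1],[-0.5,0.7,0,-0.9,0.03,-0.15,-0.25],[-0.5,0.8,0,-1,0.06,-0.2,-0.4],[-0.5,0.8,0,-1,0.08,-0.25,-0.55],[-0.5,0.8,0,-1,0.1,-0.3,-0.7],[-0.5,0.8,0,-1,0.12,-0.35,-0.85],[-0.5,0.8,0,-1,0.12,-0.35,-0.85]]}}

```text
t: 27.48
ee_pos: [0.4399, -0.0634, 0.27]
tcp_rot: [3.044, -0.118, 1.37]
force: [1.1, -1.4, -1.9]
width: 0.0589
finger_force: 66.2
```

```bash
python3 - <<'E'
from h import *
print(robot.sense()["joints"].round(2))
b=to([.56,-.05,.32],rot(130));c=to([.68,-.04,.33],lean(0,20,180),b)
E
```

```text
[-0.39  0.06  1.88  0.15  1.13 -0.24]
cmd [0.285, 0.792, -0.225] [0.184, -0.084, -1.15] rows~ 7.3
cmd [-0.463, 0.656, -0.067] [-0.194, -0.416, -1.1] rows~ 7.5
```

Emit:
{"fn": "apply_moves", "kwargs": {"commands": [[-0.5,0.05,0.1,-0.1,0.03,-0.01,-0.16],[-0.5,0.1,0.24,-0.22,0.06,-0.02,-0.33],[-0.5,0.15,0.38,-0.22,0.08,-0.03,-0.5],[-0.5,0.2,0.52,-0.22,0.1,-0.05,-0.66],[-0.5,0.25,0.66,-0.22,0.13,-0.06,-0.83],[-0.5,0.28,0.79,-0.22,0.16,-0.07,-1],[-0.5,0.28,0.79,-0.22,0.16,-0.07,-1],[-0.5,0.28,0.79,-0.22,0.16,-0.07,-1]]}}

```text
t: 28.15
ee_pos: [0.5603, -0.0518, 0.3176]
tcp_rot: [3.123, -0.015, 2.146]
force: [-1.3, -0.1, -2.1]
width: 0.0587
finger_force: 66.3
```

```bash
python3 - <<'E'
from h import *
c=to([.69,-.038,.33],lean(0,20,180))
E
```

```text
cmd [-0.392, 0.777, -0.074] [-0.19, -0.413, -1.26] rows~ 8.4
```

Emit:
{"fn": "apply_moves", "kwargs": {"commands": [[-0.5,-0.06,0.13,0,-0.02,-0.05,-0.16],[-0.5,-0.12,0.26,-0.02,-0.05,-0.1,-0.32],[-0.5,-0.2,0.39,-0.03,-0.07,-0.16,-0.48],[-0.5,-0.26,0.52,-0.04,-0.1,-0.21,-0.66],[-0.5,-0.32,0.65,-0.06,-0.12,-0.27,-0.83],[-0.5,-0.39,0.78,-0.07,-0.15,-0.33,-1],[-0.5,-0.39,0.78,-0.07,-0.15,-0.33,-1],[-0.5,-0.39,0.78,-0.07,-0.15,-0.33,-1]]}}

```text
t: 28.82
ee_pos: [0.688, -0.0376, 0.3292]
tcp_rot: [3.107, 0.278, 2.928]
force: [-1.8, -0.3, -1.7]
width: 0.0589
finger_force: 66.2
```

```bash
python3 - <<'E'
from h import *
print(robot.sense()["joints"].round(2))
c=hang(2,.10,180,off=0,reach=.06);hang(2,.055,180,off=0,reach=.06)
E
```

```text
[-0.16  0.32  1.41  0.02  1.14 -1.53]
cmd [-0.133, 0.042, 0.536] [-0.04, -0.085, -0.261] rows~ 2.0
hang 2 0.1 [ 0.7302 -0.0375  0.2576]
cmd [0.125, -0.008, 0.682] [-0.04, -0.085, -0.261] rows~ 2.5
hang 2 0.055 [ 0.6984 -0.0375  0.2258]
```

Emit:
{"fn": "apply_moves", "kwargs": {"commands": [[-0.5,-0.06,0.02,0.2,-0.02,-0.04,-0.14],[-0.5,-0.13,0.04,0.4,-0.04,-0.085,-0.26],[-0.5,-0.13,0.04,0.54,-0.04,-0.085,-0.26],[-0.5,-0.13,0.04,0.54,-0.04,-0.085,-0.26],[-0.5,0,0.02,0.6,-0.04,-0.085,-0.26],[-0.5,0.12,-0.01,0.68,-0.04,-0.085,-0.26],[-0.5,0.12,-0.01,0.68,-0.04,-0.085,-0.26],[-0.5,0.12,-0.01,0.68,-0.04,-0.085,-0.26]]}}

```text
t: 29.48
ee_pos: [0.6994, -0.0379, 0.2274]
tcp_rot: [-3.141, 0.349, 3.141]
force: [0.3, -0.6, -2.3]
width: 0.0589
finger_force: 66.2
```

```bash
python3 - <<'E'
from h import *
cupat(2,180,0,.06);hang(2,-.032,180,off=0,reach=.06)
E
```

```text
cup rel peg: x -0.4 y -0.5 z 56.9 mm, off-axis 0.4 deg F [ 0.3 -0.6 -2.3] w 0.0589 j [-0.18  0.38  1.59  0.08  0.83 -1.79]
cmd [0.536, 0.002, 0.253] [-0.001, 0.001, -0.001] rows~ 2.1
hang 2 -0.032 [ 0.6369 -0.0375  0.1643]
```

Emit:
{"fn": "apply_moves", "kwargs": {"commands": [[-0.5,0.08,0,0.04,0,0,0],[-0.5,0.16,0,0.08,0,0,0],[-0.5,0.24,0,0.11,0,0,0],[-0.5,0.32,0,0.15,0,0,0],[-0.5,0.4,0,0.19,0,0,0],[-0.5,0.48,0,0.23,0,0,0],[-0.5,0.53,0,0.25,0,0,0],[-0.5,0.53,0,0.25,0,0,0]]}}

```text
t: 30.15
ee_pos: [0.6383, -0.038, 0.1647]
tcp_rot: [-3.141, 0.35, -3.141]
force: [-0.5, -0.1, -2.7]
width: 0.059
finger_force: 66.3
```

```bash
python3 - <<'E'
from h import *
cupat(2,180,0,.06)
E
```

```text
cup rel peg: x 0.7 y -0.5 z -30.6 mm, off-axis 0.4 deg F [-0.5 -0.1 -2.7] w 0.059 j [-0.2   0.36  1.81  0.11  0.63 -1.85]
```

Emit:
{"fn": "apply_moves", "kwargs": {"commands": [[-0.5,0.04,0,0.02,0,0,0],[-0.5,0.07,0,0.03,0,0,0],[-0.5,0.09,0,0.04,0,0,0],[-0.5,0.09,0,0.04,0,0,0],[-0.5,0.07,0,0.08,0,0,0],[-0.5,0.06,0,0.11,0,0,0],[-0.5,0.06,0,0.11,0,0,0]]}}

```text
t: 30.73
ee_pos: [0.6444, -0.0393, 0.1533]
tcp_rot: [-3.137, 0.373, -3.14]
force: [6.8, 0.7, 11.4]
width: 0.0586
finger_force: 67.3
```

```bash
python3 - <<'E'
from h import *
cupat(2,180,0,.06)
E
```

```text
cup rel peg: x 13.7 y -2.1 z -33.1 mm, off-axis 1.4 deg F [ 6.8  0.7 11.4] w 0.0586 j [-0.2   0.38  1.83  0.13  0.58 -1.86]
```

Emit:
{"fn": "apply_moves", "kwargs": {"commands": [[0.9,0.06,0,0.1,0,0,0],[0.9,0,0,0,0,0,0],[0.9,0,0,0,0,0,0],[0.9,0,0,-0.2,0,0,0],[0.9,0,0,-0.45,0,0,0],[0.9,0,0,-0.7,0,0,0],[0.9,0,0,-0.95,0,0,0],[0.9,0,0,-1,0,0,0]]}}

```text
t: 31.4
ee_pos: [0.5867, -0.0385, 0.2951]
tcp_rot: [-3.137, 0.366, -3.138]
force: [1.3, 0.1, 0.5]
width: 0.0809
finger_force: 0.0
```

```bash
python3 - <<'E'
from h import *
print(robot.sense()["joints"].round(2))
cups(cam("top"),155)
a=to([.46,-.20,.30],rot(100)) ;to([.40,-.28,.28],rot(48),a)
E
```

```text
[-0.22  0.16  1.74  0.1   0.89 -1.84]
[481. 266.] c 421 -277 LxW 96 67 mouth 227.5
[326. 139.] c 687 68 LxW 113 67 mouth 181.2
[274. 133.] c 687 182 LxW 111 64 mouth 181.5
[193.  65.] c 852 364 LxW 157 112 mouth 184.3
cmd [0.778, -1.076, -0.334] [0.32, 0.39, 1.759] rows~ 11.5
cmd [-0.456, -0.487, 0.133] [0.0, -0.0, 1.156] rows~ 7.3
```

Emit:
{"fn": "apply_moves", "kwargs": {"commands": [[1,0.1,-0.1,-0.1,0.03,0.04,0.16],[1,0.25,-0.3,-0.2,0.06,0.07,0.32],[1,0.4,-0.5,-0.33,0.09,0.11,0.48],[1,0.6,-0.7,-0.33,0.12,0.14,0.64],[1,0.78,-0.9,-0.33,0.15,0.18,0.8],[1,0.78,-1,-0.33,0.18,0.22,1],[1,0.78,-1,-0.33,0.18,0.22,1],[1,0.78,-1,-0.33,0.18,0.22,1]]}}

```text
t: 32.12
ee_pos: [0.4586, -0.1897, 0.2925]
tcp_rot: [3.083, 0.145, 2.336]
force: [0.4, 0.3, -0.1]
width: 0.0853
finger_force: 0.0
```

```bash
python3 - <<'E'
from h import *
check(2)
to([.42,-.24,.28],rot(78))
E
```

```text
top seen (363, 117) (396, 167)
top home (array([362., 117.]), array([395., 167.])) 12mm short (array([362., 112.]), array([395., 162.]))
scene seen (265, 292) (296, 317)
scene home (array([265., 290.]), array([297., 325.])) 12mm short (array([265., 289.]), array([297., 325.]))
cmd [-0.057, -0.428, 0.068] [0.158, 0.133, 1.25] rows~ 8.0
```

Cup B is home too: seen and predicted edges both at 117 px. On to the last cup.

Emit:
{"fn": "apply_moves", "kwargs": {"commands": [[1,0,-0.1,0.02,0.02,0.02,0.16],[1,-0.02,-0.2,0.04,0.04,0.03,0.32],[1,-0.03,-0.3,0.06,0.06,0.05,0.48],[1,-0.05,-0.42,0.07,0.08,0.07,0.64],[1,-0.06,-0.43,0.07,0.1,0.09,0.8],[1,-0.06,-0.43,0.07,0.13,0.1,1],[1,-0.06,-0.43,0.07,0.13,0.1,1],[1,-0.06,-0.43,0.07,0.13,0.1,1]]}}

```text
t: 32.88
ee_pos: [0.4203, -0.2399, 0.2801]
tcp_rot: [3.119, 0.029, 1.558]
force: [-0.8, -0.2, 0.4]
width: 0.0854
finger_force: 0.0
```

```bash
python3 - <<'E'
from h import *
cups(cam("wrist"),200)
to([.42,-.25,.27],rot(49))
E
```

```text
[306. 243.] c 419 -281 LxW 101 66 mouth 227.3
cmd [-0.066, -0.002, 0.069] [0.04, 0.025, 0.897] rows~ 5.6
```

Emit:
{"fn": "apply_moves", "kwargs": {"commands": [[1,-0.02,0,0.02,0.01,0,0.15],[1,-0.04,0,0.04,0.02,0.01,0.3],[1,-0.07,0,0.07,0.03,0.02,0.45],[1,-0.07,0,0.07,0.04,0.02,0.6],[1,-0.07,0,0.07,0.04,0.02,0.75],[1,-0.07,0,0.07,0.04,0.03,0.9],[1,-0.07,0,0.07,0.04,0.03,0.9]]}}

```text
t: 33.52
ee_pos: [0.4199, -0.2507, 0.2701]
tcp_rot: [-3.141, -0.004, 0.85]
force: [-0.5, 0.5, 0.4]
width: 0.0855
finger_force: 0.0
```

```bash
python3 - <<'E'
from h import *
cups(cam("wrist"),200)
pick((.420,-.276),48,0,up=.09)
E
```

```text
[341. 242.] c 419 -281 LxW 103 61 mouth 227.3
cmd [-0.315, 0.109, 0.657] [-0.006, 0.551, 0.02] rows~ 3.5
pick [ 0.4012 -0.2968  0.1714]
```

Emit:
{"fn": "apply_moves", "kwargs": {"commands": [[1,-0.1,0.03,0.2,0,0.15,0],[1,-0.2,0.07,0.4,0,0.3,0.02],[1,-0.31,0.11,0.55,0,0.45,0.03],[1,-0.31,0.11,0.65,0,0.55,0.03],[1,-0.31,0.11,0.65,0,0.55,0.03],[1,-0.31,0.11,0.65,0,0.55,0.03]]}}

```text
t: 34.07
ee_pos: [0.4008, -0.2967, 0.1717]
tcp_rot: [-3.132, -0.435, 0.822]
force: [0.1, 0.0, 0.7]
width: 0.0853
finger_force: 0.0
```

```bash
python3 - <<'E'
from h import *
cups(cam("wrist"),200);print(robot.sense()["joints"].round(2))
pick((.421,-.278),47.3,0)
E
```

```text
[328. 307.] c 420 -279 LxW 95 62 mouth 227.6
[-1.02  0.31  1.89  0.47  1.11 -0.52]
cmd [-0.264, 0.015, 0.55] [-0.008, 0.003, -0.001] rows~ 2.2
pick [ 0.402  -0.2986  0.0814]
```

Emit:
{"fn": "apply_moves", "kwargs": {"commands": [[1,-0.12,0.01,0.26,0,0,0],[1,-0.2,0.015,0.45,0,0,0],[1,-0.26,0.015,0.55,0,0,0],[1,-0.26,0.015,0.55,0,0,0],[-0.5,-0.26,0.015,0.55,0,0,0],[-0.5,-0.26,0.015,0.55,0,0,0],[-0.5,-0.26,0.015,0.55,0,0,0],[-0.5,-0.26,0.015,0.55,0,0,0],[-0.5,-0.26,0.015,0.55,0,0,0],[-0.5,-0.26,0.015,0.55,0,0,0]]}}

```text
t: 34.95
ee_pos: [0.4036, -0.2989, 0.0836]
tcp_rot: [-3.14, -0.436, 0.826]
force: [0.3, -0.6, 7.5]
width: 0.0588
finger_force: 65.2
```

```bash
python3 - <<'E'
from h import *
s=robot.sense();Rt=R.from_euler('xyz',s["tcp_rot"]);z=Rt.apply([0,0,1]);l=(.03-s["ee_pos"][2])/z[2];print("reach",l,"axis at",s["ee_pos"]+l*z)
a=to([.44,-.25,.27],rot(80));to([.55,-.18,.32],rot(130),a)
E
```

```text
reach 0.059117099023664764 axis at [ 0.42039808 -0.28048479  0.03      ]
cmd [0.891, -0.045, -0.956] [0.156, -0.54, -0.714] rows~ 5.7
cmd [0.587, 0.641, -0.333] [0.0, 0.0, -1.111] rows~ 7.0
```

Emit:
{"fn": "apply_moves", "kwargs": {"commands": [[-0.5,0.15,0,-0.25,0,0,0],[-0.5,0.3,0,-0.5,0,0,0],[-0.5,0.5,0,-0.7,0.03,-0.1,-0.12],[-0.5,0.7,-0.02,-0.9,0.06,-0.2,-0.26],[-0.5,0.89,-0.04,-0.96,0.09,-0.3,-0.4],[-0.5,0.89,-0.04,-0.96,0.12,-0.42,-0.55],[-0.5,0.89,-0.04,-0.96,0.16,-0.54,-0.71],[-0.5,0.89,-0.04,-0.96,0.16,-0.54,-0.71],[-0.5,0.89,-0.04,-0.96,0.16,-0.54,-0.71]]}}

```text
t: 35.7
ee_pos: [0.4403, -0.2487, 0.2696]
tcp_rot: [-3.136, -0.001, 1.398]
force: [-0.5, 0.8, -1.6]
width: 0.0592
finger_force: 66.0
```

```bash
python3 - <<'E'
from h import *
print(robot.sense()["joints"].round(2))
to([.54,-.18,.32],rot(125))
E
```

```text
[-0.65  0.2   1.7  -0.    1.25 -0.48]
cmd [0.566, 0.574, -0.339] [-0.006, -0.005, -0.998] rows~ 6.3
```

Emit:
{"fn": "apply_moves", "kwargs": {"commands": [[-0.5,0.1,0.1,-0.1,0,0,-0.16],[-0.5,0.2,0.2,-0.2,0,0,-0.32],[-0.5,0.3,0.3,-0.34,0,0,-0.48],[-0.5,0.4,0.4,-0.34,0,0,-0.64],[-0.5,0.57,0.57,-0.34,0,0,-0.8],[-0.5,0.57,0.57,-0.34,0,0,-1],[-0.5,0.57,0.57,-0.34,0,0,-1]]}}

```text
t: 36.28
ee_pos: [0.5402, -0.1808, 0.3188]
tcp_rot: [-3.14, -0.009, 2.184]
force: [-0.6, -0.3, -1.5]
width: 0.0591
finger_force: 66.2
```

```bash
python3 - <<'E'
from h import *
to([.69,-.142,.33],lean(0,20,180))
E
```

```text
cmd [-0.362, 0.965, -0.08] [-0.209, -0.421, -1.208] rows~ 8.1
```

Emit:
{"fn": "apply_moves", "kwargs": {"commands": [[-0.5,-0.06,0.15,0,-0.02,-0.05,-0.16],[-0.5,-0.12,0.3,-0.02,-0.05,-0.1,-0.32],[-0.5,-0.18,0.47,-0.03,-0.08,-0.16,-0.48],[-0.5,-0.24,0.63,-0.05,-0.11,-0.22,-0.66],[-0.5,-0.3,0.8,-0.07,-0.14,-0.28,-0.83],[-0.5,-0.36,0.96,-0.08,-0.17,-0.35,-1],[-0.5,-0.36,0.96,-0.08,-0.17,-0.35,-1],[-0.5,-0.36,0.96,-0.08,-0.17,-0.35,-1]]}}

```text
t: 36.95
ee_pos: [0.6878, -0.1439, 0.3293]
tcp_rot: [3.119, 0.288, 2.966]
force: [-1.4, 0.5, -1.9]
width: 0.0592
finger_force: 66.1
```

```bash
python3 - <<'E'
from h import *
print(robot.sense()["joints"].round(2))
c=hang(1,.10,180,off=0,reach=.06);hang(1,.055,180,off=0,reach=.06)
E
```

```text
[-0.33  0.34  1.38  0.07  1.14 -1.75]
cmd [-0.116, 0.047, 0.534] [-0.042, -0.075, -0.213] rows~ 2.0
hang 1 0.1 [ 0.7282 -0.142   0.2576]
cmd [0.144, 0.007, 0.677] [-0.042, -0.075, -0.213] rows~ 2.5
hang 1 0.055 [ 0.6964 -0.142   0.2258]
```

Emit:
{"fn": "apply_moves", "kwargs": {"commands": [[-0.5,-0.06,0.02,0.2,-0.02,-0.04,-0.14],[-0.5,-0.12,0.05,0.4,-0.04,-0.075,-0.21],[-0.5,-0.12,0.05,0.53,-0.04,-0.075,-0.21],[-0.5,-0.12,0.05,0.53,-0.04,-0.075,-0.21],[-0.5,0.02,0.03,0.6,-0.04,-0.075,-0.21],[-0.5,0.14,0.01,0.68,-0.04,-0.075,-0.21],[-0.5,0.14,0.01,0.68,-0.04,-0.075,-0.21],[-0.5,0.14,0.01,0.68,-0.04,-0.075,-0.21]]}}

```text
t: 37.62
ee_pos: [0.697, -0.1422, 0.2267]
tcp_rot: [-3.141, 0.349, 3.137]
force: [0.4, 0.5, -1.1]
width: 0.0591
finger_force: 66.1
```

```bash
python3 - <<'E'
from h import *
cupat(1,180,0,.06);hang(1,-.032,180,off=0,reach=.06)
E
```

```text
cup rel peg: x -0.2 y -0.3 z 56.1 mm, off-axis 0.4 deg F [ 0.4  0.5 -1.1] w 0.0591 j [-0.35  0.4   1.57  0.15  0.85 -1.99]
cmd [0.532, -0.001, 0.25] [-0.003, -0.0, -0.006] rows~ 2.1
hang 1 -0.032 [ 0.6349 -0.142   0.1643]
```

Emit:
{"fn": "apply_moves", "kwargs": {"commands": [[-0.5,0.08,0,0.04,0,0,0],[-0.5,0.16,0,0.08,0,0,0],[-0.5,0.24,0,0.11,0,0,0],[-0.5,0.32,0,0.15,0,0,0],[-0.5,0.4,0,0.19,0,0,0],[-0.5,0.48,0,0.23,0,0,0],[-0.5,0.53,0,0.25,0,0,0],[-0.5,0.53,0,0.25,0,0,0]]}}

```text
t: 38.28
ee_pos: [0.6357, -0.1419, 0.1641]
tcp_rot: [-3.14, 0.35, 3.139]
force: [0.4, 0.6, -2.2]
width: 0.0591
finger_force: 66.2
```

```bash
python3 - <<'E'
from h import *
cupat(1,180,0,.06)
E
```

```text
cup rel peg: x 0.7 y -0.0 z -31.5 mm, off-axis 0.4 deg F [ 0.4  0.6 -2.2] w 0.0591 j [-0.38  0.38  1.78  0.2   0.67 -2.09]
```

Emit:
{"fn": "apply_moves", "kwargs": {"commands": [[-0.5,0.04,0,0.02,0,0,0],[-0.5,0.07,0,0.03,0,0,0],[-0.5,0.09,0,0.04,0,0,0],[-0.5,0.09,0,0.04,0,0,0],[-0.5,0.07,0,0.08,0,0,0],[-0.5,0.06,0,0.11,0,0,0],[-0.5,0.06,0,0.11,0,0,0]]}}

```text
t: 38.87
ee_pos: [0.6431, -0.1445, 0.1541]
tcp_rot: [-3.132, 0.376, 3.139]
force: [9.2, 1.8, 11.3]
width: 0.0589
finger_force: 67.3
```

```bash
python3 - <<'E'
from h import *
cupat(1,180,0,.06)
E
```

```text
cup rel peg: x 13.7 y -3.1 z -31.9 mm, off-axis 1.6 deg F [ 9.2  1.8 11.3] w 0.0589 j [-0.38  0.39  1.79  0.22  0.61 -2.11]
```

Emit:
{"fn": "apply_moves", "kwargs": {"commands": [[0.9,0.06,0,0.1,0,0,0],[0.9,0,0,0,0,0,0],[0.9,0,0,0,0,0,0],[0.9,0,0,-0.2,0,0,0],[0.9,0,0,-0.45,0,0,0],[0.9,0,0,-0.7,0,0,0],[0.9,0,0,-0.95,0,0,0],[0.9,0,0,-1,0,0,0]]}}

```text
t: 39.53
ee_pos: [0.5841, -0.1427, 0.2948]
tcp_rot: [-3.133, 0.365, 3.141]
force: [1.4, 0.4, 0.4]
width: 0.0812
finger_force: 0.0
```

```bash
cat >> h.py <<'E'
def lever():
    c=cam("top");h=cv2.cvtColor(c["image"],cv2.COLOR_RGB2HSV);m=cv2.inRange(h,(0,0,120),(180,60,255));x0,y0=450,145;m=m[y0:230,x0:560]
    ks=[k for k in cv2.findContours(m,0,2)[0] if cv2.contourArea(k)>60]
    for k in ks:
        w=np.array([plane(c,p+[x0,y0],.074)[:2] for p in k[:,0]],np.float32)*1000;r=cv2.minAreaRect(w);b=cv2.boxPoints(r);e1,e2=b[1]-b[0],b[2]-b[1]
        L=e1 if e1@e1>e2@e2 else e2;L=-L if L[0]>0 else L
        print("lever c",np.round(r[0]),"size",np.round(r[1]),"angle deg",round(float(np.degrees(np.arctan2(-L[1],-L[0]))),1))
E
python3 - <<'E'
from h import *
lever();cups(cam("top"),155)
to([.56,-.24,.32],rot(180))
E
```

```text
lever c [ 525. -204.] size [33. 80.] angle deg -21.8
lever c [ 582. -337.] size [209. 157.] angle deg 53.9
lever c [ 642. -201.] size [17. 66.] angle deg -25.4
[432. 130.] c 707 -162 LxW 69 62 mouth 90.1
[379. 139.] c 684 -47 LxW 113 66 mouth 178.1
[326. 139.] c 687 68 LxW 113 67 mouth 181.2
[273. 135.] c 687 182 LxW 111 64 mouth 181.5
[191.  62.] c 853 363 LxW 159 110 mouth 184.3
cmd [0.077, -0.653, -0.233] [-0.008, 0.458, -0.003] rows~ 2.9
```

Emit:
{"fn": "apply_moves", "kwargs": {"commands": [[0.5,0.03,-0.2,-0.2,0,0.15,0],[0.5,0.08,-0.4,-0.23,0,0.3,0],[0.5,0.08,-0.65,-0.23,0,0.46,0],[0.5,0.08,-0.65,-0.23,0,0.46,0],[0.5,0.08,-0.65,-0.23,0,0.46,0]]}}

```text
t: 40.05
ee_pos: [0.5603, -0.2407, 0.3112]
tcp_rot: [-3.141, -0.014, 3.137]
force: [0.2, 1.1, 0.1]
width: 0.0641
finger_force: 0.0
```

```bash
python3 - <<'E'
from h import *
check(1)
c=cam("wrist");im=c["image"];h=cv2.cvtColor(im,cv2.COLOR_RGB2HSV)
m=cv2.inRange(h,(0,0,140),(180,40,255))
for k in cv2.findContours(m,0,2)[0]:
    if cv2.contourArea(k)>300:
        w=np.array([plane(c,p,.074)[:2] for p in k[:,0]],np.float32)*1000;r=cv2.minAreaRect(w);print(k[:,0].mean(0).round(),np.round(r[0]),np.round(r[1]),r[2])
to([.581,-.2855,.20],rot(180));to([.581,-.2855,.122],rot(180))
cv2.imwrite("pics/n.png",np.hstack([cv2.resize(im,(400,300)),cv2.resize(cam("top")["image"][100:250,240:540],(400,300))])[:,:,::-1])
E
```

```text
top seen (412, 119) (447, 169)
top home (array([410., 119.]), array([446., 170.])) 12mm short (array([411., 114.]), array([447., 164.]))
scene seen (211, 296) (237, 323)
scene home (array([211., 294.]), array([246., 329.])) 12mm short (array([210., 293.]), array([246., 328.]))
[629. 444.] [832. 133.] [57. 22.] 47.191524505615234
[271. 389.] [ 754. -286.] [68. 92.] 5.903308868408203
[460. 284.] [638. -94.] [75. 43.] 89.85504913330078
[363. 290.] [ 636. -198.] [42. 80.] 50.544700622558594
[477. 223.] [577. -72.] [ 45. 283.] 1.1331852674484253
[269. 249.] [ 591. -285.] [74. 14.] 0.8311367034912109
cmd [-0.161, -0.318, 0.752] [-0.0, -0.016, -0.003] rows~ 3.0
cmd [-0.168, -0.318, 1.272] [-0.0, -0.016, -0.003] rows~ 4.8
```

View pics/n.png

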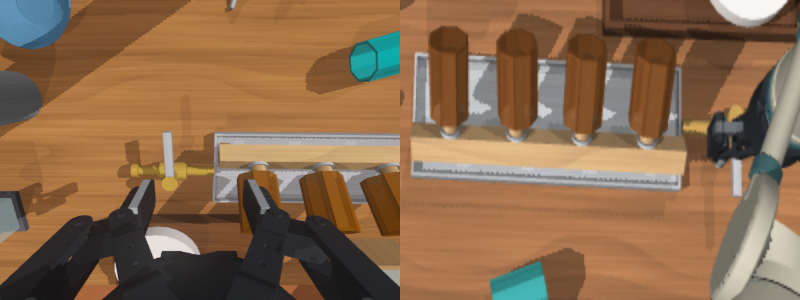

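All four cups hang home on the pegs. The lever's top is at (168,160) in the left crop, centred at (0.591, -0.285) and at about 0°. I'll grip it at its 60 mm point.

Emit:
{"fn": "apply_moves", "kwargs": {"commands": [[0.4,-0.1,-0.15,0.2,0,-0.02,0],[0.4,-0.16,-0.31,0.4,0,-0.02,0],[0.4,-0.16,-0.31,0.6,0,-0.02,0],[0.4,-0.16,-0.31,0.75,0,-0.02,0],[0.4,-0.16,-0.31,0.75,0,-0.02,0],[0.4,-0.16,-0.31,0.75,0,-0.02,0]]}}

```text
t: 40.75
ee_pos: [0.5803, -0.2842, 0.2014]
tcp_rot: [-3.141, 0.003, 3.14]
force: [-0.4, 0.2, 1.2]
width: 0.0599
finger_force: 0.0
```

```bash
python3 - <<'E'
from h import *
a=to([.581,-.2852,.122],rot(180));print(robot.sense()["joints"].round(2))
for th in range(7,50,7):
    t=np.radians(th);print(th);to([.641-.06*np.cos(t),-.2852-.06*np.sin(t),.122],rot(180+th),a)
E
```

```text
cmd [-0.003, -0.006, 0.529] [-0.001, 0.004, -0.002] rows~ 1.9
[-0.56  0.45  1.5   0.    1.19 -2.13]
7
cmd [-0.003, -0.049, -0.0] [-0.0, 0.0, -0.156] rows~ 1.0
14
cmd [-0.012, -0.097, -0.0] [0.0, 0.0, -0.311] rows~ 2.0
21
cmd [-0.027, -0.143, -0.0] [0.0, 0.0, -0.467] rows~ 2.9
28
cmd [-0.047, -0.188, -0.0] [0.0, 0.0, -0.622] rows~ 3.9
35
cmd [-0.072, -0.229, -0.0] [0.0, 0.0, -0.778] rows~ 4.9
42
cmd [-0.103, -0.268, -0.0] [0.0, 0.0, -0.933] rows~ 5.9
49
cmd [-0.138, -0.302, -0.0] [0.0, 0.0, -1.089] rows~ 6.8
```

The last joint would pass its range on a clamped 45° turn. I'll straddle the lever and push it with the +y finger instead: straight in -y, then measure.

Emit:
{"fn": "apply_moves", "kwargs": {"commands": [[0.4,-0.01,0,0.2,0,0,0],[0.4,-0.01,0,0.4,0,0,0],[0.4,-0.01,0,0.59,0,0,0],[0.4,-0.01,0,0.59,0,0,0],[0.4,-0.01,0,0.59,0,0,0]]}}

```text
t: 41.17
ee_pos: [0.5833, -0.2853, 0.1146]
tcp_rot: [-3.139, 0.005, 3.14]
force: [-0.4, -0.7, 1.2]
width: 0.0598
finger_force: 0.0
```

```bash
python3 - <<'E'
from h import *
to([.582,-.351,.113],rot(180));print(robot.sense()["width"])
E
```

```text
cmd [0.008, -0.438, 0.012] [-0.003, 0.007, -0.002] rows~ 1.6
0.05975027952639754
```

Emit:
{"fn": "apply_moves", "kwargs": {"commands": [[0.4,0,-0.1,0,0,0,0],[0.4,0,-0.18,0,0,0,0],[0.4,0,-0.24,0,0,0,0],[0.4,0,-0.29,0,0,0,0],[0.4,0,-0.33,0,0,0,0],[0.4,0,-0.37,0,0,0,0],[0.4,0,-0.4,0,0,0,0],[0.4,0,-0.43,0,0,0,0],[0.4,0,-0.43,0,0,0,0],[0.4,0,-0.43,0,0,0,0]]}}

```text
t: 42.0
ee_pos: [0.5828, -0.351, 0.1134]
tcp_rot: [-3.139, 0.005, 3.139]
force: [0.3, 0.1, -0.6]
width: 0.0598
finger_force: 0.0
```

Emit:
{"fn": "apply_moves", "kwargs": {"commands": [[0.4,0,-0.03,0,0,0,0],[0.4,0,0.05,0,0,0,0],[0.4,0,0.05,0,0,0,0],[0.4,0,0.05,-0.3,0,0,0],[0.4,0,0.05,-0.6,0,0,0],[0.4,0,0.05,-0.9,0,0,0],[0.4,0.2,0.05,-1,0,0,0],[0.4,0.4,0.05,-1,0,0,0],[0.4,0.4,0.05,-1,0,0,0]]}}

```text
t: 42.75
ee_pos: [0.5182, -0.3415, 0.266]
tcp_rot: [-3.137, 0.003, 3.139]
force: [-0.8, -0.4, -0.5]
width: 0.0596
finger_force: 0.0
```

```bash
cat >> h.py <<'E'
def wlever():
    c=cam("wrist");h=cv2.cvtColor(c["image"],cv2.COLOR_RGB2HSV);m=cv2.inRange(h,(0,0,140),(180,40,255))
    for k in cv2.findContours(m,0,2)[0]:
        if cv2.contourArea(k)<200: continue
        w=np.array([plane(c,p,.074)[:2] for p in k[:,0]],np.float32)*1000;r=cv2.minAreaRect(w)
        if not(8<min(r[1])<22 and max(r[1])<100): continue
        b=cv2.boxPoints(r);e1,e2=b[1]-b[0],b[2]-b[1];L=e1 if e1@e1>e2@e2 else e2;L=-L if L[0]>0 else L
        v=np.array(r[0])-[641,-285.2]
        print("lever c",np.round(r[0]),np.round(r[1]),"edge angle",round(float(np.degrees(np.arctan2(-L[1],-L[0]))),1),"radial angle",round(float(np.degrees(np.arctan2(-v[1],-v[0]))),1))
E
python3 - <<'E'
from h import *
print(robot.sense()["ee_pos"]);wlever();lever()
E
```

```text
[ 0.5182109  -0.3414914   0.26597934]
lever c [641. -94.] [31. 11.] edge angle 84.9 radial angle -89.9
lever c [622. -94.] [77. 21.] edge angle 90.0 radial angle -84.2
lever c [ 604. -320.] [74. 16.] edge angle 46.1 radial angle 43.4
lever c [ 606. -319.] size [72. 17.] angle deg 44.9
```

```bash
python3 - <<'E'
from h import *
for n in(1,2,3,4): check(n)
print(robot.hand_in())
E
```

```text
top seen (413, 118) (447, 169)
top home (array([410., 119.]), array([446., 170.])) 12mm short (array([411., 114.]), array([447., 164.]))
scene seen (211, 296) (237, 323)
scene home (array([211., 294.]), array([246., 329.])) 12mm short (array([210., 293.]), array([246., 328.]))
top seen (363, 117) (396, 167)
top home (array([362., 117.]), array([395., 167.])) 12mm short (array([362., 112.]), array([395., 162.]))
scene seen (265, 292) (296, 318)
scene home (array([265., 290.]), array([297., 325.])) 12mm short (array([265., 289.]), array([297., 325.]))
top seen (312, 114) (343, 165)
top home (array([313., 115.]), array([343., 166.])) 12mm short (array([313., 110.]), array([344., 161.]))
scene seen (318, 287) (352, 318)
scene home (array([316., 287.]), array([350., 321.])) 12mm short (array([316., 286.]), array([351., 321.]))
top seen (261, 113) (291, 163)
top home (array([262., 114.]), array([293., 164.])) 12mm short (array([261., 108.]), array([293., 159.]))
scene seen (369, 284) (404, 316)
scene home (array([365., 283.]), array([402., 318.])) 12mm short (array([366., 282.]), array([404., 317.]))
the job is handed in; nothing more can be done
None
```

All four amber cups hang fully home on the pegs by the camera check, the drain cock's lever measures about 45°, and the job is handed in; the hand-in returned no verdict.

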